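# Fix the jar guide and line up the honey jars

### The job

Set up the jar guide on the white packing board: lay the aluminium fence on the board with its upright towards the open lane and its two slots in line with the board's, then put a thumbscrew down through each pair of slots until its flange is fully home and lock it with a quarter turn. After that, take all the small honey jars standing around the board (not the tall ones at the back and sides) and stand them upright on the board in a row close along the lane side of the fence, and move every ticket clip there is from the parts stand onto the fence's top edge, clamped on and pushed well down. Leave the big jar and the two loose lids alone.

Things in the scene. Friction and masses are not known exactly. Their poses are not given: they have to be found in the camera images.
- board: White packing board, fixed, 200 (x) x 260 (y) x 30 mm high, hollow. Origin: centre of its underside, z up. The fence goes on its +x half; the -x half, nearer the robot, is the open jar lane (thin black rubber strip). In place, the fence's axes are parallel to the board's and its origin is at (50, 0, 30) mm in the board's frame.
- board_slot0 (a point): Mouth centre, on the board's top, of the slot at (64, -65, 30) mm in the board's frame. Slot 25 mm long along the board's x, 11 mm wide along y, through the 8 mm thick top; open room 22 mm high below.
- board_slot1 (a point): The same for the board's other slot, at (64, +65, 30) mm.
- fence: Loose aluminium angle, 200 mm long (y), 0.22 to 0.42 kg. Origin: centre of the foot's underside. Foot 88 mm wide (x -44 to 44), 6 mm thick, with two slots. Upright 8 mm thick, full length, at x -44 to -36 (centre plane x = -40), its top edge at z = 56 mm; pinch it across the upright from above. Starts foot down on the table, turned at most 0.4 rad from the board.
- fence_slot0 (a point): Centre, on the foot's top face, of the fence slot at (14, -65, 6) mm in the fence's frame, 25 mm long along x and 11 mm wide along y, through the foot. Belongs over board_slot0.
- fence_slot1 (a point): The same for the fence slot at (14, +65, 6) mm; belongs over board_slot1.
- stand: Fixed wooden parts stand, 100 (x) x 140 (y) x 32 mm; origin: centre of its underside. The thumbscrews hang upright in two slots along x at x = -22, y = -35 and 35 mm. An upright metal strip, 8 mm thick, centre plane x = 30 mm, top edge at z = 62 mm, carries the clips, clamped on at about y = -35 and 35 mm.
- screw0: Quarter-turn thumbscrew, 50 g, upright. Origin: centre of the flange's underside, z up. Flange 32 mm across, 4 mm thick; on it a black wing to pinch, 26 mm along x, 10 mm along y, z 4 to 28 mm. Below: shank 7 mm thick, with a T-foot 20 mm along x, 7 mm along y, z -19 to -25 mm, and a small nose to z = -28 mm.
- screw1: Second thumbscrew, the same as screw0; either fits either slot. The T lies along the wing, so it passes a slot only with the wing along the slot (the board's x). With the flange down on the fence's foot the T is free below the board's top: a turn of about 90 degrees, either way, locks it (wing then along the fence).
- clip0: Sprung steel clip, 50 g, 24 mm wide (y); may be absent. Origin: in the middle of the 8 mm edge it clamps, at the edge's level, where its bridge rests; z up. Jaws reach down to z = -13 mm. Handles z 13 to 41 mm: the -x one fixed, outer face x = -14; the +x one leans out, 39 mm over both at rest. Released, it clamps with about 3 N and centres itself.
- clip1: As clip0; may be absent. Pinching both handles along x to 28 mm overall (about 12 N; 30 N is safe; both are then upright, at a stop) swings the +x jaw open about a pivot at z = 14. The -x jaw's inner face stays at x = -4 mm, the open +x jaw is at x = 11 mm or more: lower it with the edge at about x = 3.5 mm in the clip's frame.
- jar0: Small filled honey jar with brass-coloured lid, closed, 44 mm across, 42 mm high, about 80 g; origin at the centre of its underside, z up. May be absent.
- jar1: Small filled honey jar with brass-coloured lid, closed, 44 mm across, 42 mm high, about 80 g; origin at the centre of its underside, z up. May be absent.
- jar2: Small filled honey jar with brass-coloured lid, closed, 44 mm across, 42 mm high, about 80 g; origin at the centre of its underside, z up. May be absent.
- big_jar: Bystander: large honey jar, 72 mm across, 85 mm high; origin at the centre of its underside. Leave alone.
- lid_a: Bystander: loose brass-coloured lid, 48 mm across, 9 mm high. Leave alone.
- lid_b: Bystander: another such lid. Leave alone.
There are look-alikes about, which are no part of the job. Leave any orange look-alike of the screw1 alone.

How it is judged:
By the outcome, as a careful person would: the job done as asked, in the order asked, and still so for the second after the job is handed in, with the robot touching nothing.
Of clip0, clip1 only 1 to 2 are there at a start; the rules pass over those that are not, and their reading is None.
Of jar0, jar1, jar2 only 2 to 3 are there at a start; the rules pass over those that are not, and their reading is None.
At some moment in a run one of jar0, jar1, jar2 may be knocked a few centimetres aside while the robot is not near it.
It also fails if it takes over 210 s, if anything falls off the work surface, if the arm or the gripper's body presses on something with over 40 N, if the wrist force passes 120 N, or if a joint passes its speed limit or range.

### The arm

A 7-joint arm with a two-finger parallel gripper is mounted at the origin on the work surface. World frame = base frame: x ahead of the robot, y to its left, z up, the work surface at z = 0. Lengths are in mm, angles in degrees, forces in N, time in s.
With the tool pointing down it reaches from about 400 to 850 mm from the base axis. Payload 4.4 kg.
Tool frame: the origin (TCP) lies at the very end of the fingers, on their centre line; the grasp point (between the pads) lies 19 mm behind it; z points along the fingers, y is the line along which they close (so a half turn about z gives the same grasp; the last joint's range is limited). The gripper opens to 94 mm and grips with 3 to 60 N. Pads are 16 mm wide; open, the fingers measure 119 mm over their backs; the gripper's body (75 mm by 177 mm) begins 78 mm behind the grasp point.
Start: joints at [-3.77, 36.005, 2.206, 86.941, -1.547, 57.084, -1.146], TCP at [650.014, 0.028, 205.478] pointing down, gripper open.
Joint ranges: [-175.42, 175.42], [-21.48, 121.26], [-71.46, 75.88], [10.55, 141.38], [-63.04, 243.04], [13.31, 113.54], [-168.57, 168.57]. Speed limits (degrees/s): [147.25, 147.25, 180, 180, 180, 180, 180].

### API

Orientations are given as a 3x3 rotation matrix whose columns are the frame's x, y, z axes.
In Python, from workcell import bot, imaging, finder gives the robot as it stands. The module is installed in compiled form; this text tells all that it offers.
- The arm moves only by the tool play_rows, never from a script. Its argument "moves" is one flat list of numbers, 7 for each row, row after row: the turn, a rotation vector about the tool's x, y, z in units of 6 degrees (1.0 is 6 degrees), then the shift along the tool's x, y, z in units of 40 mm (1.0 is 40 mm), then the closure, from -1 (fully open) to 1 (shut). In form: [ax, ay, az, tx, ty, tz, claw, ax, ay, az, tx, ty, tz, claw, ...]. A call has exactly 10 rows; each row is the pose to reach, as a shift and turn from the pose commanded when the call began, along the tool's axes at that moment; what a row does not reach only later rows make up. A row lasts 1/12 s, in which the tool goes at most 41.7 mm and 7.16 degrees, less where a joint would pass 70% of its speed; a pose out of reach is approached as far as the arm can. A call with a gripper value outside its range is refused whole. The fingers move at their own pace and stop on an object; "force" is the grip in N (left out, the last holds). Time passes only in rows, so rows that repeat a pose let the fingers close, or fill a call up. It gives the time, the measured TCP pose, the force, the opening and the grip force at its end, in the units of the state.
- bot.get_obs(): the state, without advancing time (a new reading comes with each control period).
- imaging.capture(name): name is "scene" or "side" or "wrist"; returns a dict with "frame" (384x512x3 uint8, red, green, blue), "mtx" (3x3 intrinsics, pixels), "view" (4x4, takes a point from world to camera coordinates). Camera axes: x right, y down, z forward; pixel columns grow to the right and rows downward; lengths in mm; the calibration is good to about 2 mm. The wrist camera is an equidistant fisheye: a pixel r from the principal point sees the ray r / f radians off the axis. A picture is of the moment at which its call begins. There is no depth.
- bot.sign_off(): hands the job in; it is judged then, once.
Trained networks look in a picture, given as the dict that the camera call returned (one of the last four; its "shot" number tells which), for a name from the list of things; names that differ only in an ending like _2 or _b are one class to them, and where a whole thing is asked for, a point or a joint stands for the part that bears it (a point fixed in the world has none). Each returns a list of dicts, best first, with "confidence" (0 to 1); they miss things now and then, are a little off and sometimes report something else, mostly with a low value. They report only what shows in the picture. A call takes as long as a camera call. They do not tell look-alikes from the thing itself.
- finder.find_in(picture, thing): "at" ([column, row] in pixels, amid what is visible of it).
- finder.pinpoint(picture, thing): "at" ([column, row] in pixels: a listed point, or the origin of a listed thing).
The state is a dict: "time_s": time; "joint_positions": joint angles; "dq": joint speeds; "tau": joint torques, N m; "ee_pos": TCP position; "eef_rot": TCP orientation; "wrist_force": force on the tool from outside, world axes, zero at the start; "ft_torque": the same for the moment, N m; "finger_gap": finger opening in mm; "finger_force": force on a finger pad.
Only numpy, scipy, OpenCV 4.12 (cv2) and the standard library are available. Lean on these libraries where they do the work, as an engineer would, in place of code of your own. Each camera call takes 0.05 s, during which the arm holds its last target. There are 200 camera calls.

## Working session

There is one attempt and no reset: what is moved stays moved. The work goes in short steps, Python scripts to look and compute and a tool call to move; the robot and the scene stay as the last step left them, time stands still between calls to the robot, and variables do not carry over. Pictures are saved under pics/ and viewed, at most 14 in all, crops included, and the job is handed in when it is done.

Besides the shell and the picture viewer there is one more tool, called as name(argument=value, ...) on one line, values as JSON. play_rows: Moves the arm, as the interface text tells. Its arguments: {"type":"object","properties":{"moves":{"type":"array"},"force":{"type":"number"}},"required":["moves"]}

```bash
mkdir -p pics
cat > h.py <<'E'
import numpy as np, cv2
from workcell import bot, imaging, finder
def cap(n,save=None):
    p=imaging.capture(n)
    if save: cv2.imwrite('pics/'+save,p['frame'][:,:,::-1])
    return p
def ray(p,uv,fish=False):
    K=np.array(p['mtx']);V=np.array(p['view']);R=V[:3,:3];t=V[:3,3]
    x=(uv[0]-K[0,2])/K[0,0];y=(uv[1]-K[1,2])/K[1,1]
    if fish:
        r=np.hypot(x,y);d=np.array([x/r*np.sin(r),y/r*np.sin(r),np.cos(r)]) if r>1e-9 else np.array([0,0,1.])
    else: d=np.array([x,y,1.])
    d=R.T@d; return -R.T@t,d/np.linalg.norm(d)
def atz(p,uv,z,fish=False):
    o,d=ray(p,uv,fish); return o+d*(z-o[2])/d[2]
def tri(rs):
    A=np.zeros((3,3));b=np.zeros(3)
    for o,d in rs:
        M=np.eye(3)-np.outer(d,d);A+=M;b+=M@o
    X=np.linalg.solve(A,b); return X,[float(np.linalg.norm(np.cross(X-o,d))) for o,d in rs]
def proj(p,X,fish=False):
    K=np.array(p['mtx']);V=np.array(p['view']);c=V[:3,:3]@np.asarray(X,float)+V[:3,3]
    if fish:
        r=np.hypot(c[0],c[1]);th=np.arctan2(r,c[2]);x,y=c[:2]/max(r,1e-9)*th
    else: x,y=c[0]/c[2],c[1]/c[2]
    return np.array([K[0,0]*x+K[0,2],K[1,1]*y+K[1,2]])
E
python3 - <<'E'
from h import *
ps={n:cap(n,n+'0.png') for n in('scene','side','wrist')}
for n,p in ps.items(): 
    print(n,np.round(p['mtx'],1).tolist(),np.round(np.array(p['view']),3).tolist())
    for t in ['board','board_slot0','board_slot1','fence','fence_slot0','fence_slot1','stand','screw0','clip0','jar0','big_jar','lid_a']:
        r=finder.pinpoint(p,t)
        print(n,t,[(np.round(q['at'],1).tolist(),round(q['confidence'],2)) for q in r[:6]])
a=cv2.imread('pics/scene0.png');b=cv2.imread('pics/side0.png')
print(bot.get_obs())
E
```

```text
scene [[442.2, 0.0, 251.5], [0.0, 442.2, 196.4], [0.0, 0.0, 1.0]] [[-0.4, 0.917, -0.001, 141.372], [0.737, 0.32, -0.596, -338.332], [-0.546, -0.239, -0.803, 1673.519], [0.0, 0.0, 0.0, 1.0]]
scene board [([218.4, 235.4], 0.84), ([339.2, 207.8], 0.72), ([309.8, 275.0], 0.37), ([350.1, 210.0], 0.25)]
scene board_slot0 [([222.9, 252.1], 0.79), ([182.2, 235.0], 0.69)]
scene board_slot1 [([222.9, 252.1], 0.79), ([182.2, 235.0], 0.69)]
scene fence [([167.4, 148.6], 0.65)]
scene fence_slot0 [([147.3, 146.1], 0.56), ([338.3, 207.4], 0.19)]
scene fence_slot1 [([147.3, 146.1], 0.56), ([338.3, 207.4], 0.19)]
scene stand [([336.9, 209.1], 0.66), ([348.7, 210.4], 0.28)]
scene screw0 [([355.2, 182.3], 0.66), ([346.8, 202.2], 0.56), ([330.1, 197.3], 0.45)]
scene clip0 [([351.7, 212.7], 0.73), ([183.9, 237.0], 0.63), ([327.2, 201.6], 0.56)]
scene jar0 [([309.9, 276.6], 0.76), ([325.8, 247.9], 0.63), ([127.7, 191.8], 0.63), ([334.4, 194.7], 0.45), ([348.6, 203.0], 0.31)]
scene big_jar [([125.6, 231.1], 0.72)]
scene lid_a [([382.9, 271.3], 0.56), ([278.3, 297.0], 0.52)]
side [[351.5, 0.0, 255.4], [0.0,
[... 1562 characters left out ...]
1882]), 'dq': array([ 0.01520265,  0.02785551,  0.021333  , -0.0452595 , -0.12493113,
        0.01567747, -0.04089974]), 'tau': array([ 3.42031253e-04, -5.49585271e+01,  1.14349846e+00, -1.86942744e+01,
       -5.23067254e-02,  1.57348474e-02,  4.06116783e-05]), 'ee_pos': array([6.49997521e+02, 3.80078567e-02, 2.05473171e+02]), 'eef_rot': array([[-1.09810751e-05,  9.99999999e-01, -3.36928471e-05],
       [ 9.99999999e-01,  1.09825589e-05,  4.40404741e-05],
       [ 4.40408442e-05, -3.36923635e-05, -9.99999998e-01]]), 'wrist_force': array([-0.45170843,  0.29589533,  0.17213644]), 'ft_torque': array([-0.01689732,  0.00847372,  0.06378359]), 'finger_force': 0.0, 'finger_gap': 94.02577706120996}
```

View pictures.

Run:
```python
import cv2
a=cv2.imread('pics/scene0.png')[100:330,80:420];cv2.imwrite('pics/s_c.png',cv2.resize(a,None,fx=2.3,fy=2.3,interpolation=2))
b=cv2.imread('pics/side0.png')[110:340,120:400];cv2.imwrite('pics/d_c.png',cv2.resize(b,None,fx=2.6,fy=2.6,interpolation=2))
```

```text
(no output)
```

View pics/s_c.png

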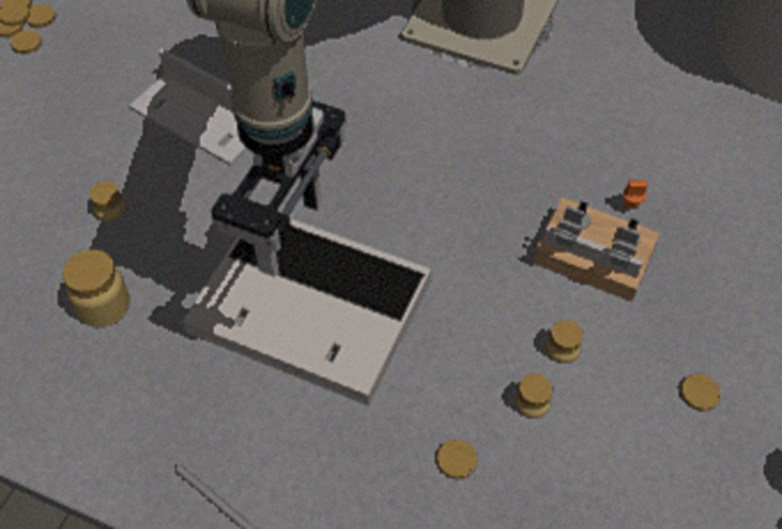

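View pics/d_c.png

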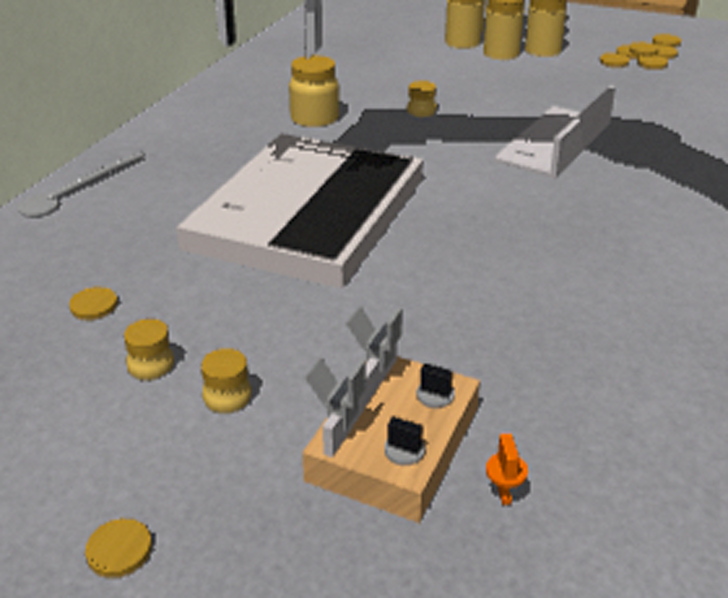

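Run:
```python
from h import *
S=cap('scene');D=cap('side');W=cap('wrist')
def t(n,a,b):
    X,e=tri([ray(S,a),ray(D,b)]);print(n,np.round(X,1),np.round(e,1))
t('jarA',(309.9,276.6),(182.7,251.6));t('jarB',(325.8,247.9),(208.7,262.9));t('jarC',(127.7,191.8),(283.2,148.4))
t('scrA',(330.1,197.3),(287.6,260.7));t('scrA',(330.1,197.3),(275.1,281.5));t('scrB',(346.8,202.2),(275.1,281.5));t('or',(355.2,182.3),(314.8,291.6))
t('clA',(327.2,201.6),(269,242.7));t('clB',(351.7,212.7),(252,262.7));t('stand',(336.9,209.1),(269,277.8))
t('fence',(167.4,148.6),(333.6,163.3));t('fs',(147.3,146.1),(322,170.7));t('board',(218.4,235.4),(239.6,191))
t('bigjar',(125.6,231.1),(242.2,154.9))
t('lid',(382.9,271.3),(168.4,318.5));t('lid',(278.3,297.0),(157,227.2))
t('bs0',(182.2,235.0),(226.2,167.1));t('bs1',(222.9,252.1),(210.7,189.5))
print(atz(W,(280.7,134.4),30,1),atz(W,(277.9,232),30,1),W['shot'])
print(bot.get_obs()['time_s'])
```

```text
jarA [626.3 298.7 -11.2] [5.5 5.5]
jarB [534.  318.2   6.1] [2. 2.]
jarC [ 583.2 -337.9   11. ] [8.9 8.9]
scrA [363.6 272.2  28.3] [3.2 3.2]
scrA [366.3 287.9   1.4] [22. 22.]
scrB [365.7 330.6  24.9] [4.4 4.4]
or [281.8 332.4  29.9] [3.3 3.3]
clA [409.1 271.8  64.1] [4. 4.]
clB [418.7 349.3  65.7] [5.9 5.9]
stand [388.2 308.1   5.9] [3.4 3.4]
fence [ 375.4 -309.1    6.6] [1.4 1.4]
fs [ 403.6 -370.9  -29.4] [36.3 36.3]
board [6.108e+02 1.000e-01 1.000e+00] [7.5 7.5]
bigjar [ 7.146e+02 -2.611e+02 -6.000e-01] [0.9 0.9]
lid [5.347e+02 4.867e+02 2.000e-01] [3.5 3.5]
lid [731.3 245.8   2.7] [1.6 1.6]
bs0 [683.1 -74.6  43.2] [3.4 3.4]
bs1 [675.7  50.9  25.2] [0.5 0.5]
[679.31418089  47.77386455  30.        ] [678.3263913 -76.8017313  30.       ] 6
2.1
```

play_rows(moves=[0,0,0,-7.5,-6.5,-1.4,-1,0,0,0,-7.5,-6.5,-1.4,-1,0,0,0,-7.5,-6.5,-1.4,-1,0,0,0,-7.5,-6.5,-1.4,-1,0,0,0,-7.5,-6.5,-1.4,-1,0,0,0,-7.5,-6.5,-1.4,-1,0,0,0,-7.5,-6.5,-1.4,-1,0,0,0,-7.5,-6.5,-1.4,-1,0,0,0,-7.5,-6.5,-1.4,-1,0,0,0,-7.5,-6.5,-1.4,-1], force=20)

```text
time_s: 2.93
ee_pos: [386.7, -303.6, 262.4]
eef_rot: [[0.004, 1.0, -0.0], [1.0, -0.004, -0.002], [-0.002, -0.0, -1.0]]
wrist_force: [-0.0, -0.5, 0.0]
finger_gap: 94.2
finger_force: 0.0
```

```bash
cat >> h.py <<'E'
def go(pos,yaw,fro=None,r=3):
    """from (pos,yaw) or measured -> az,tx,ty,tz"""
    if fro is None:
        o=bot.get_obs();p=np.array(o['ee_pos']);y=np.array(o['eef_rot'])[:,1];y0=np.degrees(np.arctan2(y[1],y[0]))
    else: p,y0=np.array(fro[0],float),fro[1]
    d=np.array(pos,float)-p;c,s=np.cos(np.radians(y0)),np.sin(np.radians(y0))
    out=[-(yaw-y0)/6,(-s*d[0]+c*d[1])/40,(c*d[0]+s*d[1])/40,-d[2]/40]
    print('from',np.round(p,1),round(y0,2),'az,tx,ty,tz',np.round(out,r));return out
E
python3 - <<'E'
from h import *
W=cap('wrist','w1.png')
for t in ['fence','fence_slot0','jar0','board_slot0','board']:
    for q in finder.pinpoint(W,t): print(t,np.round(q['at'],1),round(q['confidence'],2),np.round(atz(W,q['at'],{'fence_slot0':6,'board_slot0':30}.get(t,0),1),1))
o=bot.get_obs();print(o['time_s'],o['ee_pos'],o['eef_rot'])
E
```

```text
fence [251.9 172.1] 0.58 [ 380.3 -320.1    0. ]
fence [268.  128.1] 0.5 [ 404.5 -253.7    0. ]
fence_slot0 [252.8 214.3] 0.55 [ 381.3 -385.6    6. ]
jar0 [373.7 184.4] 0.73 [ 576.1 -339.4    0. ]
board_slot0 [440.   28.7] 0.6 [676.2 -78.4  30. ]
3.2333 [ 391.09250542 -298.69555211  261.32708074] [[-2.21762374e-03  9.99997413e-01  5.05630641e-04]
 [ 9.99997194e-01  2.21720121e-03  8.34690050e-04]
 [ 8.33566806e-04  5.07480251e-04 -9.99999524e-01]]
```

View pics/w1.png

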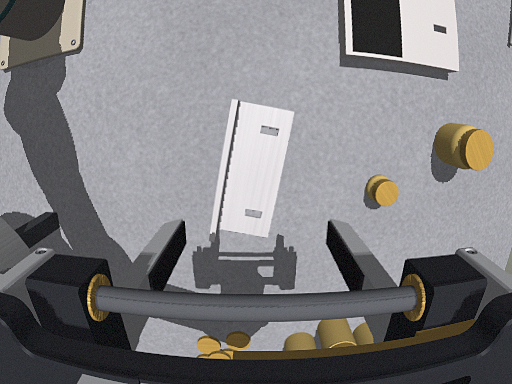

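Run:
```python
from h import *
p=cap('wrist','w2.png')
g=cv2.cvtColor(p['frame'],cv2.COLOR_RGB2GRAY)
cv2.imwrite('pics/w2c.png',cv2.resize(p['frame'][90:245,195:305,::-1],None,fx=3.8,fy=3.8,interpolation=2))
def blob(x0,y0,x1,y1,th):
    c=g[y0:y1,x0:x1].astype(float);w=np.clip(th-c,0,None)
    yy,xx=np.mgrid[y0:y1,x0:x1];return np.array([(w*xx).sum()/w.sum(),(w*yy).sum()/w.sum()])
a=blob(258,122,284,138,180);b=blob(244,205,265,220,180)
A=atz(p,a,4.,1);B=atz(p,b,4.,1);print(a,b,A,B,np.linalg.norm(A-B))
```

```text
[267.10265811 132.43782463] [249.96718973 216.68259629] [ 407.23097213 -254.07131741    4.        ] [ 381.98864344 -384.16252627    4.        ] 132.51753763443
```

View pics/w2c.png

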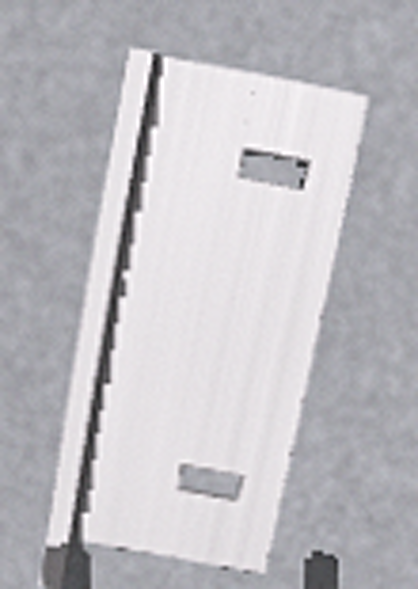

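play_rows(moves=[0,0,0,7.6,7.1,0,-1,0,0,0,7.6,7.1,0,-1,0,0,0,7.6,7.1,0,-1,0,0,0,7.6,7.1,0,-1,0,0,0,7.6,7.1,0,-1,0,0,0,7.6,7.1,0,-1,0,0,0,7.6,7.1,0,-1,0,0,0,7.6,7.1,0,-1,0,0,0,7.6,7.1,0,-1,0,0,0,7.6,7.1,0,-1])

```text
time_s: 4.12
ee_pos: [675.1, 8.3, 261.0]
eef_rot: [[-0.003, 1.0, -0.001], [1.0, 0.003, 0.001], [0.001, -0.001, -1.0]]
wrist_force: [-0.3, -1.1, 0.2]
finger_gap: 93.7
finger_force: 0.0
```

Run:
```python
from h import *
import time
for i in range(4): p=cap('wrist','w3.png')
q=finder.pinpoint(p,'board_slot0');print([(np.round(x['at'],1),round(x['confidence'],2)) for x in q])
g=cv2.cvtColor(p['frame'],cv2.COLOR_RGB2GRAY)
np.savez('w3.npz',**{k:p[k] for k in('frame','mtx','view')})
for x in q[:2]:
    u,v=np.round(x['at']).astype(int)
    c=g[v-12:v+13,u-16:u+17].astype(float);w=(c<120)*1.
    n,l,s,ce=cv2.connectedComponentsWithStats((c<120).astype(np.uint8))
    k=1+np.argmax(s[1:,4]);a=ce[k]+[u-16,v-12];print(s[k],a,atz(p,a,30,1))
print(bot.get_obs()['ee_pos'],bot.get_obs()['time_s'])
cv2.imwrite('pics/w3c.png',cv2.resize(p['frame'][40:290,130:390,::-1],None,fx=2.3,fy=2.3,interpolation=2))
```

```text
[(array([256.7, 225.1]), 0.79), (array([256.7, 141.1]), 0.75)]
[ 9  9 16  6 25] [260.04 223.  ] [681.4197113  -73.84461776  30.        ]
[  9   3  18   8 136] [258.27941176 135.70588235] [677.39488011  53.16580595  30.        ]
[673.48839967   5.05365097 260.55848219] 4.3667
```

View pics/w3c.png

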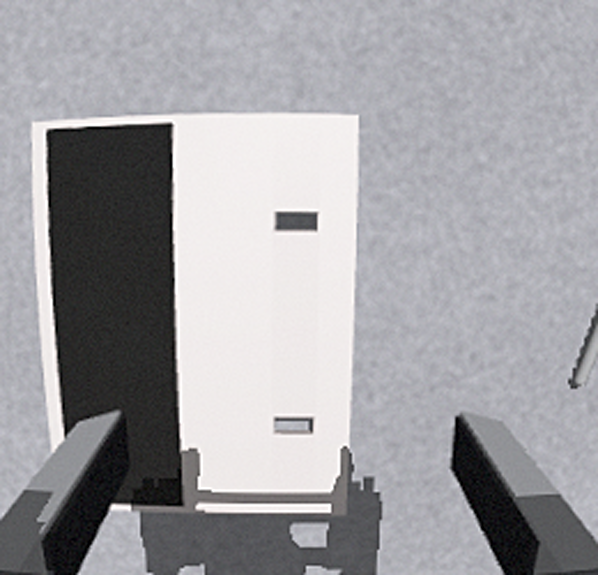

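Run:
```python
from h import *
def meas(p,uvs,z,th):
    g=cv2.cvtColor(p['frame'],cv2.COLOR_RGB2GRAY);g=cv2.resize(g,None,fx=4,fy=4,interpolation=cv2.INTER_CUBIC);P=[]
    for u,v in uvs:
        x0,y0=int(u-14),int(v-9)
        c=(g[y0*4:(y0+18)*4,x0*4:(x0+28)*4]<th).astype(np.uint8)
        n,l,s,ce=cv2.connectedComponentsWithStats(c);k=1+np.argmax(s[1:,4])
        (cx,cy),wh,an=cv2.minAreaRect(np.argwhere(l==k)[:,::-1].astype(np.float32))
        for m in((cx,cy),ce[k]):
            a=(np.array(m)+.5)/4-.5+[x0,y0];P.append(atz(p,a,z,1))
            print(np.round(a,2),np.round(wh,1),round(an,1),np.round(P[-1],1))
    for i in(0,1):
        d=P[i]-P[i+2];print('mid',np.round((P[i]+P[i+2])/2,2),'len',round(np.linalg.norm(d),1),'yaw',round(np.degrees(np.arctan2(-d[0],d[1])),2))
z=np.load('w3.npz');p={k:z[k] for k in z}
for th in(190,210):meas(p,[(259.1,136),(257.6,224.8)],30,th)
f=cv2.imread('pics/w2.png')[:,:,::-1]
# w2 view: rebuild from the tool-to-camera offset
E=np.array(p['view']);o=bot.get_obs();T=np.eye(4);T[:3,:3]=o['eef_rot'];T[:3,3]=o['ee_pos']
q=cap('wrist');Ec=np.array(q['view'])@T
T2=np.eye(4);T2[:3,:3]=[[-2.2176e-3,.999997,5.056e-4],[.999997,2.2172e-3,8.347e-4],[8.336e-4,5.075e-4,-1]];T2[:3,3]=[391.0925,-298.6956,261.327]
p2={'frame':f,'mtx':p['mtx'],'view':Ec@np.linalg.inv(T2)};print(np.round(p2['view'],3))
for th in(190,210):meas(p2,[(267,133.5),(250.3,216.8)],6,th)
for uv in((232.4,103.4),(211,233.4)): print(atz(p2,uv,56,1))
```

```text
[258.37 135.75] [75.7 34. ] 0.8 [677.5  53.1  30. ]
[258.37 135.76] [75.7 34. ] 0.8 [677.5  53.1  30. ]
[257.25 224.5 ] [29. 69.] 90.0 [677.3 -76.3  30. ]
[257.37 224.5 ] [29. 69.] 90.0 [677.5 -76.3  30. ]
mid [677.43 -11.58  30.  ] len 129.4 yaw -0.08
mid [677.52 -11.58  30.  ] len 129.4 yaw 0.0
[258.37 135.78] [77.6 35.8] 0.8 [677.5  53.1  30. ]
[258.26 135.78] [77.6 35.8] 0.8 [677.4  53.1  30. ]
[257.25 224.5 ] [31. 71.] 90.0 [677.3 -76.3  30. ]
[257.23 224.53] [31. 71.] 90.0 [677.3 -76.3  30. ]
mid [677.43 -11.59  30.  ] len 129.3 yaw -0.07
mid [677.35 -11.62  30.  ] len 129.4 yaw -0.02
[[ 1.00000e+00  3.00000e-03 -0.00000e+00 -3.90106e+02]
 [ 3.00000e-03 -9.65000e-01  2.64000e-01 -3.33747e+02]
 [ 0.00000e+00 -2.64000e-01 -9.65000e-01  3.64443e+02]
 [ 0.00000e+00  0.00000e+00  0.00000e+00  1.00000e+00]]
[266.54 133.91] [73.2 33.7] 11.3 [ 406.4 -256.2    6. ]
[266.63 133.86] [73.2 33.7] 11.3 [ 406.5 -256.1    6. ]
[249.71 216.57] [69.6 30. ] 11.3 [ 381.7 -383.3    6. ]
[249.82 216.51] [69.6 30. ] 11.3 [ 381.8 -383.2    6. ]
mid [ 394.03 -319.75    6.  ] len 129.5 yaw -11.01
mid [ 394.17 -319.67    6.  ] len 129.5 yaw -10.99
[266.56 133.94] [74.9 35.9] 11.3 [ 406.4 -256.2    6. ]
[266.57 133.93] [74.9 35.9] 11.3 [ 406.4 -256.2    6. ]
[249.77 216.48] [71.8 32.6] 11.0 [ 381.7 -383.2    6. ]
[249.84 216.48] [71.8 32.6] 11.0 [ 381.9 -383.2    6. ]
mid [ 394.09 -319.7     6.  ] len 129.3 yaw -11.0
mid [ 394.15 -319.69    6.  ] len 129.3 yaw -10.96
[ 360.85856453 -213.05085014   56.        ]
[ 327.8935207  -390.82045237   56.        ]
```

play_rows(moves=[0,0,1.833,-7.86,-8.3,3.5,-1,0,0,1.833,-7.86,-8.3,3.5,-1,0,0,1.833,-7.86,-8.3,3.5,-1,0,0,1.833,-7.86,-8.3,3.5,-1,0,0,1.833,-7.86,-8.3,3.5,-1,0,0,1.833,-7.86,-8.3,3.5,-1,0,0,1.833,-7.86,-8.3,3.5,-1,0,0,1.833,-7.86,-8.3,3.5,-1,0,0,1.833,-7.86,-8.3,3.5,-1,0,0,1.833,-7.86,-8.3,3.5,-1])

```text
time_s: 5.25
ee_pos: [382.1, -271.7, 139.8]
eef_rot: [[0.193, 0.981, 0.001], [0.981, -0.193, -0.001], [-0.001, 0.001, -1.0]]
wrist_force: [0.3, -0.5, -0.1]
finger_gap: 94.0
finger_force: 0.0
```

Run:
```python
from h import *
go((341.5,-309.4,90),-11)
```

```text
from [ 382.1 -271.7  139.8] -11.11 az,tx,ty,tz [-0.018 -1.121 -0.814  1.245]
```

play_rows(moves=[0,0,0,-1.12,-0.81,1.5,-1,0,0,0,-1.12,-0.81,1.5,-1,0,0,0,-1.12,-0.81,1.5,-1,0,0,0,-1.12,-0.81,1.5,-1,0,0,0,-1.12,-0.81,1.5,-1,0,0,0,-1.12,-0.81,1.5,-1,0,0,0,-1.12,-0.81,1.5,-1,0,0,0,-1.12,-0.81,1.5,-1,0,0,0,-1.12,-0.81,1.5,-1,0,0,0,-1.12,-0.81,1.5,-1])

```text
time_s: 6.08
ee_pos: [345.0, -307.5, 79.9]
eef_rot: [[0.19, 0.982, 0.001], [0.982, -0.19, -0.0], [-0.0, 0.001, -1.0]]
wrist_force: [-0.4, -0.3, 0.2]
finger_gap: 93.9
finger_force: 0.0
```

Run:
```python
from h import *
go((341.5,-309.4,16),-11)
```

```text
from [ 345.  -307.5   79.9] -10.93 az,tx,ty,tz [ 0.011 -0.064 -0.077  1.597]
```

play_rows(moves=[0,0,0,-0.06,-0.08,0.5,-1,0,0,0,-0.06,-0.08,1.0,-1,0,0,0,-0.06,-0.08,1.6,-1,0,0,0,-0.06,-0.08,1.6,-1,0,0,0,-0.06,-0.08,1.6,-1,0,0,0,-0.06,-0.08,1.6,0.2,0,0,0,-0.06,-0.08,1.6,0.4,0,0,0,-0.06,-0.08,1.6,0.6,0,0,0,-0.06,-0.08,1.6,0.7,0,0,0,-0.06,-0.08,1.6,0.7], force=45)

```text
time_s: 6.92
ee_pos: [341.1, -309.7, 16.2]
eef_rot: [[0.191, 0.982, 0.001], [0.982, -0.191, -0.001], [-0.001, 0.001, -1.0]]
wrist_force: [-0.1, 0.2, -0.3]
finger_gap: 64.2
finger_force: 0.0
```

Run:
```python
from h import *
go((341.5,-309.4,16),-11)
```

```text
from [ 341.1 -309.7   16.2] -10.99 az,tx,ty,tz [0.001 0.01  0.007 0.004]
```

play_rows(moves=[0,0,0,0,0,0,1,0,0,0,0,0,0,1,0,0,0,0,0,0,1,0,0,0,0,0,0,1,0,0,0,0,0,0,1,0,0,0,0,0,0,1,0,0,0,0,0,0,1,0,0,0,0,0,0,1,0,0,0,0,0,0,1,0,0,0,0,0,0,1])

```text
time_s: 7.75
ee_pos: [340.9, -309.5, 15.4]
eef_rot: [[0.191, 0.982, 0.0], [0.982, -0.191, -0.0], [0.0, 0.0, -1.0]]
wrist_force: [0.5, -0.7, -1.0]
finger_gap: 7.9
finger_force: 45.0
```

play_rows(moves=[0,0,0,0,0,0,1,0,0,0,0,0,0,1,0,0,0,0,0,-0.3,1,0,0,0,0,0,-0.6,1,0,0,0,0,0,-1,1,0,0,0,0,0,-1.5,1,0,0,0,0,0,-2,1,0,0,0,0,0,-2.5,1,0,0,0,0,0,-2.5,1,0,0,0,0,0,-2.5,1])

```text
time_s: 8.58
ee_pos: [340.9, -309.5, 115.6]
eef_rot: [[0.191, 0.982, 0.001], [0.982, -0.191, -0.001], [-0.0, 0.001, -1.0]]
wrist_force: [0.1, -0.5, -3.9]
finger_gap: 7.9
finger_force: 45.0
```

Run:
```python
from h import *
o=bot.get_obs();print(o['finger_gap'],o['finger_force'],o['wrist_force'],o['ft_torque'])
go((623.4,-11.6,130),0)
```

```text
7.858793943519717 44.99883413314819 [ 0.07409389 -0.50440394 -3.91192792] [-0.05150235  0.15845414  0.01294205]
from [ 340.9 -309.5  115.6] -11.0 az,tx,ty,tz [-1.833  8.658  5.513 -0.36 ]
```

play_rows(moves=[0,0,-0.6,1.1,0.7,-0.36,1,0,0,-0.9,2.2,1.4,-0.36,1,0,0,-1.2,3.3,2.1,-0.36,1,0,0,-1.5,4.4,2.8,-0.36,1,0,0,-1.833,5.4,3.44,-0.36,1,0,0,-1.833,6.4,4.1,-0.36,1,0,0,-1.833,7.3,4.7,-0.36,1,0,0,-1.833,8.1,5.2,-0.36,1,0,0,-1.833,8.5,5.4,-0.36,1,0,0,-1.833,8.66,5.51,-0.36,1])

```text
time_s: 9.42
ee_pos: [623.1, -8.4, 127.0]
eef_rot: [[-0.002, 1.0, -0.004], [1.0, 0.002, 0.001], [0.001, -0.004, -1.0]]
wrist_force: [0.6, 0.6, -3.5]
finger_gap: 7.9
finger_force: 45.0
```

Run:
```python
from h import *
p=cap('wrist');p=cap('wrist');p=cap('wrist','w4.png')
go((623.4,-11.8,60),0)
```

```text
from [623.4  -6.7 126.7] 0.37 az,tx,ty,tz [ 6.100e-02 -1.280e-01 -1.000e-03  1.668e+00]
```

View pics/w4.png

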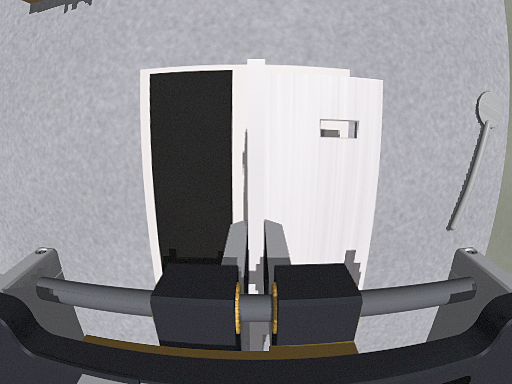

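play_rows(moves=[0,0,0.06,-0.13,0,0.5,1,0,0,0.06,-0.13,0,1.0,1,0,0,0.06,-0.13,0,1.4,1,0,0,0.06,-0.13,0,1.65,1,0,0,0.06,-0.13,0,1.65,1,0,0,0.06,-0.13,0,1.65,1,0,0,0.06,-0.13,0,1.65,1,0,0,0.06,-0.13,0,1.65,1,0,0,0.06,-0.13,0,1.65,1,0,0,0.06,-0.13,0,1.65,1])

```text
time_s: 10.4
ee_pos: [623.7, -16.6, 64.7]
eef_rot: [[0.006, 1.0, 0.001], [1.0, -0.006, 0.0], [0.0, 0.001, -1.0]]
wrist_force: [-1.3, 0.4, -3.2]
finger_gap: 7.7
finger_force: 45.0
```

Run:
```python
from h import *
go((623.4,-11.8,45.6),0)
```

```text
from [623.7 -16.6  64.7] -0.36 az,tx,ty,tz [-0.059  0.121 -0.009  0.478]
```

play_rows(moves=[0,0,-0.06,0.12,0,0.1,1,0,0,-0.06,0.12,0,0.2,1,0,0,-0.06,0.12,0,0.25,1,0,0,-0.06,0.12,0,0.25,1,0,0,-0.06,0.12,0,0.25,1,0,0,-0.06,0.12,0,0.25,1,0,0,-0.06,0.12,0,0.25,1,0,0,-0.06,0.12,0,0.25,1,0,0,-0.06,0.12,0,0.25,1,0,0,-0.06,0.12,0,0.25,1])

```text
time_s: 11.23
ee_pos: [623.3, -11.9, 54.0]
eef_rot: [[0.0, 1.0, 0.0], [1.0, -0.0, 0.0], [0.0, 0.0, -1.0]]
wrist_force: [0.1, -0.1, -3.7]
finger_gap: 7.9
finger_force: 45.0
```

Run:
```python
from h import *
go((623.4,-11.8,45.6),0)
p=cap('wrist','w5.png');np.savez('w5.npz',**{k:p[k] for k in('frame','mtx','view')})
go((623.4,-11.8,45.6),0)
```

```text
from [623.3 -11.9  54. ] -0.0 az,tx,ty,tz [-0.001  0.002  0.002  0.209]
from [623.3 -11.9  54. ] -0.0 az,tx,ty,tz [-0.     0.002  0.002  0.209]
```

View pics/w5.png

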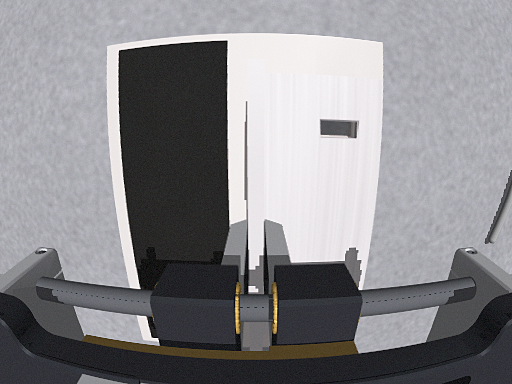

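play_rows(moves=[0,0,0,0,0,0.07,1,0,0,0,0,0,0.13,1,0,0,0,0,0,0.18,1,0,0,0,0,0,0.22,1,0,0,0,0,0,0.23,1,0,0,0,0,0,0.23,1,0,0,0,0,0,0.23,1,0,0,0,0,0,0.23,1,0,0,0,0,0,0.23,1,0,0,0,0,0,0.23,1])

```text
time_s: 12.12
ee_pos: [623.1, -11.9, 45.5]
eef_rot: [[0.0, 1.0, -0.0], [1.0, -0.0, 0.0], [0.0, -0.0, -1.0]]
wrist_force: [-4.2, 0.2, 4.8]
finger_gap: 7.7
finger_force: 45.0
```

play_rows(moves=[0,0,0,0,0,0,0.5,0,0,0,0,0,0,0,0,0,0,0,0,0,0,0,0,0,0,0,0,0,0,0,0,0,0,0,0,0,0,0,0,0,-0.5,0,0,0,0,0,0,-1.5,0,0,0,0,0,0,-2.5,0,0,0,0,0,0,-3.5,0,0,0,0,0,0,-4.5,0,0,0,0,0,0,-4.5,0])

```text
invalid input at $.moves: expected 10 rows
```

play_rows(moves=[0,0,0,0,0,0,0.5,0,0,0,0,0,0,0,0,0,0,0,0,0,0,0,0,0,0,0,0,0,0,0,0,0,0,0,0,0,0,0,0,0,-0.8,0,0,0,0,0,0,-1.7,0,0,0,0,0.3,0.3,-2.7,0,0,0,0,0.4,1.0,-3.7,0,0,0,0,0.42,1.25,-4.7,0])

```text
time_s: 12.95
ee_pos: [671.7, 6.2, 226.4]
eef_rot: [[-0.001, 1.0, 0.0], [1.0, 0.001, 0.001], [0.001, 0.0, -1.0]]
wrist_force: [0.3, -0.7, -0.1]
finger_gap: 47.0
finger_force: 0.0
```

play_rows(moves=[0,0,0,0,0,-0.5,0,0,0,0,0,0,-0.6,0,0,0,0,0,0,-0.6,0,0,0,0,0,0,-0.6,0,0,0,0,0,0,-0.6,0,0,0,0,0,0,-0.6,0,0,0,0,0,0,-0.6,0,0,0,0,0,0,-0.6,0,0,0,0,0,0,-0.6,0,0,0,0,0,0,-0.6,0])

```text
time_s: 13.78
ee_pos: [670.7, 4.7, 248.7]
eef_rot: [[0.0, 1.0, -0.0], [1.0, -0.0, 0.0], [0.0, -0.0, -1.0]]
wrist_force: [-0.9, 0.2, -0.3]
finger_gap: 47.2
finger_force: 0.0
```

```bash
cat >> h.py <<'E'
def slots(p,uvs,z,th=200):
    g=cv2.cvtColor(p['frame'],cv2.COLOR_RGB2GRAY);g=cv2.resize(g,None,fx=4,fy=4,interpolation=cv2.INTER_CUBIC);P=[]
    for u,v in uvs:
        x0,y0=int(u-15),int(v-10)
        c=(g[y0*4:(y0+20)*4,x0*4:(x0+30)*4]<th).astype(np.uint8)
        n,l,s,ce=cv2.connectedComponentsWithStats(c);k=1+np.argmax(s[1:,4])
        (cx,cy),wh,an=cv2.minAreaRect(np.argwhere(l==k)[:,::-1].astype(np.float32))
        a=(np.array((cx,cy))+.5)/4-.5+[x0,y0];P.append(atz(p,a,z,1))
        print(np.round(a,2),np.round(wh,1),round(an,1),np.round(P[-1],1))
    d=P[0]-P[1];print('mid',np.round((P[0]+P[1])/2,2),'len',round(np.linalg.norm(d),1),'yaw',round(np.degrees(np.arctan2(-d[0],d[1])),2))
E
python3 - <<'E'
from h import *
p=cap('wrist','w6.png')
q=[x['at'] for x in finder.pinpoint(p,'fence_slot0')];print(np.round(q,1))
q=sorted(q[:2],key=lambda a:a[1])
slots(p,q,36)
slots(p,[proj(p,(677.4,53.1,36),1),proj(p,(677.4,-76.3,36),1)],36)
cv2.imwrite('pics/w6c.png',cv2.resize(p['frame'][40:290,130:390,::-1],None,fx=2.3,fy=2.3,interpolation=2))
print(bot.get_obs()['ee_pos'])
E
```

```text
[[259.6 223.2]]
[260.25 223.62] [24. 73.] 90.0 [676.6 -75.1  36. ]Traceback (most recent call last):
  File "<stdin>", line 5, in <module>
  File "h.py", line 44, in slots
    d=P[0]-P[1];print('mid',np.round((P[0]+P[1])/2,2),'len',round(np.linalg.norm(d),1),'yaw',round(np.degrees(np.arctan2(-d[0],d[1])),2))
           ~^^^
IndexError: list index out of range
```

Run:
```python
from h import *
p=cap('wrist')
for th in (150,200):slots(p,[proj(p,(677.4,53.1,36),1),proj(p,(677.4,-76.3,36),1)],36,th)
cv2.imwrite('pics/w6c.png',cv2.resize(p['frame'][40:290,130:390,::-1],None,fx=2.3,fy=2.3,interpolation=2))
```

```text
[260.62 131.62] [30. 76.] 90.0 [676.8  53.1  36. ]
[260.28 222.74] [70.  19.5] 5.7 [676.8 -73.8  36. ]
mid [676.81 -10.38  36.  ] len 126.9 yaw 0.02
[260.62 131.62] [34. 80.] 90.0 [676.8  53.1  36. ]
[260.25 224.5 ] [31. 73.] 90.0 [676.8 -76.5  36. ]
mid [676.8  -11.71  36.  ] len 129.6 yaw 0.01
```

View pics/w6c.png

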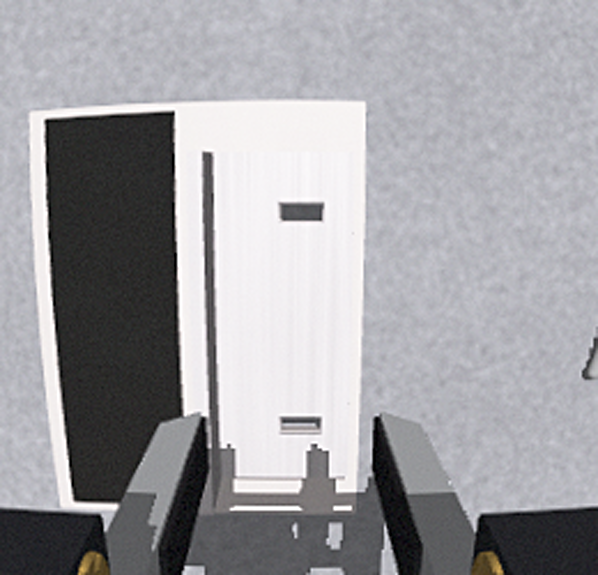

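play_rows(moves=[0,0,0,7.4,-6.9,-0.3,-1,0,0,0,7.4,-6.9,-0.3,-1,0,0,0,7.4,-6.9,-0.3,-1,0,0,0,7.4,-6.9,-0.3,-1,0,0,0,7.4,-6.9,-0.3,-1,0,0,0,7.4,-6.9,-0.3,-1,0,0,0,7.4,-6.9,-0.3,-1,0,0,0,7.4,-6.9,-0.3,-1,0,0,0,7.4,-6.9,-0.3,-1,0,0,0,7.4,-6.9,-0.3,-1])

```text
time_s: 14.77
ee_pos: [391.8, 303.6, 261.5]
eef_rot: [[-0.003, 1.0, -0.0], [1.0, 0.003, 0.002], [0.002, -0.0, -1.0]]
wrist_force: [0.4, 0.9, -0.4]
finger_gap: 93.9
finger_force: 0.0
```

Run:
```python
from h import *
for i in range(6): p=cap('wrist','w7.png')
np.savez('w7.npz',**{k:p[k] for k in('frame','mtx','view')})
for t,z in [('stand',0),('screw0',32),('clip0',62),('jar0',0)]:
    for q in finder.pinpoint(p,t): print(t,np.round(q['at'],1),round(q['confidence'],2),np.round(atz(p,q['at'],z,1),1))
o=bot.get_obs();print(o['time_s'],o['ee_pos'])
cv2.imwrite('pics/w7c.png',cv2.resize(p['frame'][60:310,110:400,::-1],None,fx=2.4,fy=2.4,interpolation=2))
```

```text
stand [364.1 320.9] 0.39 [610.7 -12.8   0. ]
screw0 [233.  185.6] 0.87 [363.1 271.3  32. ]
screw0 [232.2 135.7] 0.61 [363.1 341.9  32. ]
clip0 [268.2 192.7] 0.57 [411.8 269.2  62. ]
clip0 [348.9  40.9] 0.41 [515.8 472.8  62. ]
jar0 [349.1 155.8] 0.59 [539.1 310.9   0. ]
jar0 [400.1 161. ] 0.58 [629.5 305.2   0. ]
15.2667 [395.74372772 299.64109038 260.92979394]
```

View pics/w7c.png

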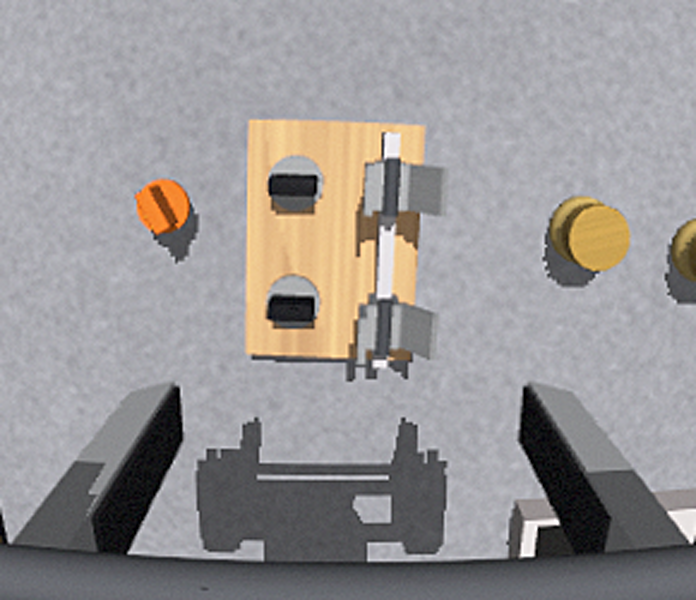

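Run:
```python
from h import *
z=np.load('w7.npz');p={k:z[k] for k in z}
print(np.round(bot.get_obs()['joint_positions'],1))
f=p['frame'].astype(int);m=(f.max(2)<60).astype(np.uint8);m[:,:205]=0;m[:,260:]=0;m[:115]=0;m[205:]=0
n,l,s,c=cv2.connectedComponentsWithStats(m)
for k in range(1,n):
    if s[k,4]<60: continue
    x,y,w,h=s[k,:4];print(s[k],c[k])
    for zz in(48,60): print(zz,[np.round(atz(p,(u,v),zz,1)[:2],1) for u,v in((x-.5,y-.5),(x+w-.5,y+h-.5),c[k])])
# metal strip & stand outline
h=cv2.cvtColor(p['frame'],cv2.COLOR_RGB2HSV);m=((h[...,0]<20)&(h[...,1]>60)&(h[...,2]>120)).astype(np.uint8);m[:,:205]=0;m[:,295:]=0;m[220:]=0
pts=np.argwhere(m)[:,::-1];r=cv2.minAreaRect(pts.astype(np.float32));print(r)
for b in cv2.boxPoints(r): print(np.round(atz(p,b,32,1),1))
```

```text
[-40.4  19.6   0.  106.7   0.   53.7 -40.5]
[222 133  20   9 173] [231.65317919 136.91907514]
48 [array([350.3, 347.6]), array([376.6, 335.3]), array([363.7, 341.5])]
60 [array([351.7, 348.4]), array([377.2, 336.5]), array([364.6, 342.5])]
[222 183  19  11 189] [230.99470899 188.36507937]
48 [array([348.8, 279.7]), array([374.5, 264.2]), array([361.6, 271.5])]
60 [array([350.2, 282.6]), array([375.1, 267.6]), array([362.6, 274.6])]
((248.97946166992188, 159.4997100830078), (73.11642456054688, 99.01811218261719), 0.784824550151825)
[331.3 237.   32. ]
[337.3 378.5  32. ]
[436.7 376.7  32. ]
[437.6 235.6  32. ]
```

play_rows(moves=[0,0,7.5,-0.7,-0.82,3.6,0,0,0,7.5,-0.7,-0.82,3.6,0,0,0,7.5,-0.7,-0.82,3.6,0,0,0,7.5,-0.7,-0.82,3.6,0,0,0,7.5,-0.7,-0.82,3.6,0,0,0,7.5,-0.7,-0.82,3.6,0,0,0,7.5,-0.7,-0.82,3.6,0,0,0,7.5,-0.7,-0.82,3.6,0,0,0,7.5,-0.7,-0.82,3.6,0,0,0,7.5,-0.7,-0.82,3.6,0])

```text
time_s: 16.1
ee_pos: [362.4, 272.8, 117.3]
eef_rot: [[0.706, 0.708, 0.001], [0.708, -0.706, 0.001], [0.001, -0.0, -1.0]]
wrist_force: [-0.4, 0.1, 0.9]
finger_gap: 46.9
finger_force: 0.0
```

play_rows(moves=[0,0,7.5,0,0,0,0,0,0,7.5,0,0,0,0,0,0,7.5,0,0,0,0,0,0,7.5,0,0,0,0,0,0,7.5,0,0,0,0,0,0,7.5,0,0,0,0,0,0,7.5,0,0,0,0,0,0,7.5,0,0,0,0,0,0,7.5,0,0,0,0,0,0,7.5,0,0,0,0])

```text
time_s: 16.93
ee_pos: [362.0, 272.8, 117.1]
eef_rot: [[1.0, 0.003, -0.0], [0.003, -1.0, 0.0], [-0.0, -0.0, -1.0]]
wrist_force: [-0.2, -0.0, -0.1]
finger_gap: 47.0
finger_force: 0.0
```

Run:
```python
from h import *
go((362.8,271.5,38),-90)
```

```text
from [362.  272.8 117.1] -89.85 az,tx,ty,tz [0.025 0.019 0.032 1.977]
```

play_rows(moves=[0,0,0.02,0.02,0.03,0.6,0,0,0,0.02,0.02,0.03,1.2,0,0,0,0.02,0.02,0.03,1.7,0,0,0,0.02,0.02,0.03,1.98,0,0,0,0.02,0.02,0.03,1.98,0,0,0,0.02,0.02,0.03,1.98,0.4,0,0,0.02,0.02,0.03,1.98,1,0,0,0.02,0.02,0.03,1.98,1,0,0,0.02,0.02,0.03,1.98,1,0,0,0.02,0.02,0.03,1.98,1], force=30)

```text
time_s: 17.77
ee_pos: [363.2, 271.9, 38.5]
eef_rot: [[1.0, -0.002, 0.001], [-0.002, -1.0, 0.001], [0.001, -0.001, -1.0]]
wrist_force: [-0.3, -0.6, -0.7]
finger_gap: 17.1
finger_force: 0.0
```

play_rows(moves=[0,0,0,0,0,0,1,0,0,0,0,0,0,1,0,0,0,0,0,-0.3,1,0,0,0,0,0,-0.7,1,0,0,0,0,0,-1.2,1,0,0,0,0,0,-1.8,1,0,0,0,0,0,-2.4,1,0,0,0,0,0,-2.9,1,0,0,0,0,0,-3,1,0,0,0,0,0,-3,1])

```text
time_s: 18.6
ee_pos: [363.3, 272.0, 158.7]
eef_rot: [[1.0, -0.002, 0.002], [-0.002, -1.0, 0.002], [0.002, -0.002, -1.0]]
wrist_force: [0.9, -0.5, 0.1]
finger_gap: 10.1
finger_force: 29.9
```

Run:
```python
from h import *
go((677.1,53.3,150),-90)
p=cap('side');x=np.array(p['frame']);u,v=proj(p,bot.get_obs()['ee_pos']).astype(int);print(u,v)
cv2.imwrite('pics/d1.png',cv2.resize(x[v-60:v+60,u-70:u+70,::-1],None,fx=4,fy=4,interpolation=2))
```

```text
from [363.3 272.  158.7] -90.1 az,tx,ty,tz [-0.016  7.855  5.453  0.218]
289 213
```

View pics/d1.png

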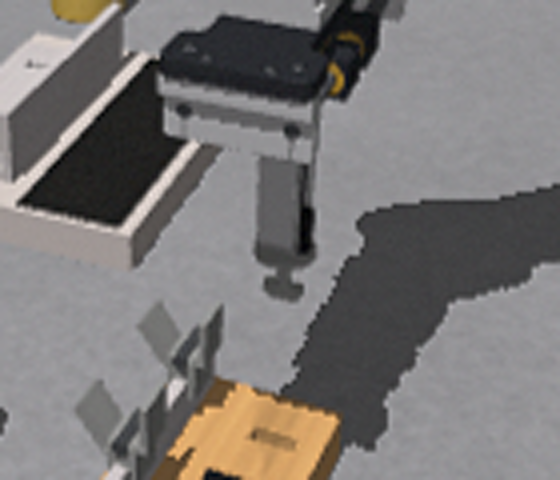

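play_rows(moves=[0,0,-0.02,0.6,0.4,0.2,1,0,0,-0.02,1.5,1.0,0.2,1,0,0,-0.02,2.4,1.7,0.2,1,0,0,-0.02,3.3,2.3,0.2,1,0,0,-0.02,4.2,2.9,0.2,1,0,0,-0.02,5.1,3.5,0.2,1,0,0,-0.02,6.0,4.1,0.2,1,0,0,-0.02,6.8,4.7,0.2,1,0,0,-0.02,7.5,5.2,0.2,1,0,0,-0.02,7.86,5.45,0.2,1])

```text
time_s: 19.48
ee_pos: [679.2, 47.2, 147.2]
eef_rot: [[1.0, -0.005, -0.0], [-0.005, -1.0, -0.003], [-0.0, 0.003, -1.0]]
wrist_force: [0.0, -0.1, -0.3]
finger_gap: 10.0
finger_force: 29.9
```

play_rows(moves=[0,0,0,0,0,0.4,1,0,0,0,0,0,0.8,1,0,0,0,0,0,1.1,1,0,0,0,0,0,1.4,1,0,0,0,0,0,1.5,1,0,0,0,0,0,1.5,1,0,0,0,0,0,1.5,1,0,0,0,0,0,1.5,1,0,0,0,0,0,1.5,1,0,0,0,0,0,1.5,1])

```text
time_s: 20.32
ee_pos: [677.3, 53.0, 90.7]
eef_rot: [[1.0, 0.0, 0.002], [0.0, -1.0, 0.0], [0.002, -0.0, -1.0]]
wrist_force: [0.1, -0.4, -0.3]
finger_gap: 9.8
finger_force: 29.9
```

Run:
```python
from h import *
go((677.1,53.3,42.5),-90)
```

```text
from [677.3  53.   90.7] -89.99 az,tx,ty,tz [ 0.002 -0.005 -0.009  1.206]
```

play_rows(moves=[0,0,0,-0.005,-0.01,0.2,1,0,0,0,-0.005,-0.01,0.4,1,0,0,0,-0.005,-0.01,0.55,1,0,0,0,-0.005,-0.01,0.7,1,0,0,0,-0.005,-0.01,0.85,1,0,0,0,-0.005,-0.01,0.95,1,0,0,0,-0.005,-0.01,1.05,1,0,0,0,-0.005,-0.01,1.12,1,0,0,0,-0.005,-0.01,1.12,1,0,0,0,-0.005,-0.01,1.12,1])

```text
time_s: 21.15
ee_pos: [675.8, 53.4, 44.4]
eef_rot: [[1.0, 0.0, -0.002], [0.0, -1.0, 0.0], [-0.002, -0.0, -1.0]]
wrist_force: [-0.2, 0.8, 0.1]
finger_gap: 9.7
finger_force: 30.0
```

Run:
```python
from h import *
go((677.1,53.3,42.5),-90);o=bot.get_obs();print(o['wrist_force'],o['ft_torque'])
```

```text
from [675.8  53.4  44.4] -90.0 az,tx,ty,tz [0.    0.033 0.002 0.048]
[-0.18417276  0.79325053  0.05792213] [ 0.24379742  0.09924123 -0.06842442]
```

play_rows(moves=[0,0,0,0,0,0.03,1,0,0,0,0,0,0.05,1,0,0,0,0,0,0.07,1,0,0,0,0,0,0.09,1,0,0,0,0,0,0.11,1,0,0,0,0,0,0.11,1,0,0,0,0,0,0.11,1,0,0,0,0,0,0.11,1,0,0,0,0,0,0.11,1,0,0,0,0,0,0.11,1])

```text
time_s: 21.98
ee_pos: [676.7, 53.4, 42.2]
eef_rot: [[1.0, 0.0, 0.001], [0.0, -1.0, 0.001], [0.001, -0.001, -1.0]]
wrist_force: [-2.4, 0.9, 8.0]
finger_gap: 9.6
finger_force: 30.0
```

Run:
```python
from h import *
go((677.1,53.3,42.5),-90);o=bot.get_obs();print(o['wrist_force'],o['ft_torque'],o['time_s'])
```

```text
from [676.7  53.4  42.2] -89.99 az,tx,ty,tz [ 0.001  0.01   0.002 -0.009]
[-2.38654969  0.89633009  7.98310653] [ 0.33445235  0.77413412 -0.00097359] 21.9833
```

play_rows(moves=[0,0,-0.5,0,0,-0.01,1,0,0,-1.3,0,0,-0.01,1,0,0,-2.1,0,0,-0.01,1,0,0,-2.9,0,0,-0.01,1,0,0,-3.7,0,0,-0.01,1,0,0,-4.5,0,0,-0.01,1,0,0,-5.3,0,0,-0.01,1,0,0,-6.1,0,0,-0.01,1,0,0,-6.8,0,0,-0.01,1,0,0,-7.5,0,0,-0.01,1])

```text
time_s: 22.82
ee_pos: [677.0, 54.3, 42.1]
eef_rot: [[0.704, 0.71, 0.001], [0.71, -0.704, 0.002], [0.002, -0.0, -1.0]]
wrist_force: [-2.1, 2.8, 5.0]
finger_gap: 9.8
finger_force: 30.0
```

play_rows(moves=[0,0,-0.8,0,0,0,1,0,0,-1.6,0,0,0,1,0,0,-2.4,0,0,0,1,0,0,-3.2,0,0,0,1,0,0,-4.0,0,0,0,1,0,0,-4.8,0,0,0,1,0,0,-5.6,0,0,0,1,0,0,-6.3,0,0,0,1,0,0,-7.0,0,0,0,1,0,0,-7.5,0,0,0,1])

```text
time_s: 23.65
ee_pos: [677.6, 54.8, 42.1]
eef_rot: [[-0.004, 1.0, 0.002], [1.0, 0.004, 0.002], [0.002, 0.002, -1.0]]
wrist_force: [0.4, 3.4, 3.7]
finger_gap: 9.8
finger_force: 30.0
```

Run:
```python
from h import *
go((677.1,53.3,42.5),0);o=bot.get_obs();print(o['wrist_force'],o['ft_torque'],o['time_s'],o['finger_gap'])
```

```text
from [677.6  54.8  42.1] 0.21 az,tx,ty,tz [ 0.035 -0.038 -0.011 -0.01 ]
[0.42565974 3.385709   3.74710169] [ 0.79075444  0.09710812 -0.03822225] 23.65 9.806129811057202
```

play_rows(moves=[0,0,0,0,0,0,0.5,0,0,0,0,0,0,0.3,0,0,0,0,0,0,0.3,0,0,0,0,0,-0.6,0.3,0,0,0,0,0,-1.5,0.3,0,0,0,0,0,-2.4,0.3,0,0,0,-0.5,0,-3.4,0,0,0,0,-1,0,-4.4,0,0,0,0,-1.2,0,-5.2,0,0,0,0,-1.2,0,-5.4,0])

```text
time_s: 24.48
ee_pos: [679.9, 0.3, 264.2]
eef_rot: [[0.006, 1.0, 0.011], [1.0, -0.006, -0.003], [-0.003, 0.011, -1.0]]
wrist_force: [1.1, 0.5, 0.6]
finger_gap: 46.9
finger_force: 0.0
```

Run:
```python
from h import *
for i in range(3): p=cap('wrist')
go((364,341.8,130),-90)
slots(p,[proj(p,(677.4,-76.3,36),1)]*2,36,200)
for t,z in [('screw0',36),('fence_slot0',36),('fence',30)]:
    for q in finder.pinpoint(p,t): print(t,np.round(q['at'],1),round(q['confidence'],2),np.round(atz(p,q['at'],z,1),1))
cv2.imwrite('pics/w8c.png',cv2.resize(p['frame'][40:290,130:390,::-1],None,fx=2.3,fy=2.3,interpolation=2))
go((364,341.8,130),-90)
```

```text
from [676.5   5.2 257.1] -0.06 az,tx,ty,tz [14.991  8.408 -7.821  3.177]
[254.25 221.25] [29. 73.] 90.0 [676.5 -76.3  36. ]
[254.25 221.25] [29. 73.] 90.0 [676.5 -76.3  36. ]
mid [676.48 -76.3   36.  ] len 0.0 yaw -0.0
screw0 [252.5 132. ] 0.7 [674.6  51.3  36. ]
fence_slot0 [254.3 131.3] 0.81 [677.   52.3  36. ]
fence_slot0 [254.7 221.2] 0.75 [677.1 -76.2  36. ]
fence [243.7 175.4] 0.63 [661.9  -9.9  30. ]
fence [293.7   3.3] 0.17 [731.8 236.   30. ]
from [675.1   6.1 254.4] 0.06 az,tx,ty,tz [15.009  8.401 -7.769  3.11 ]
```

View pics/w8c.png

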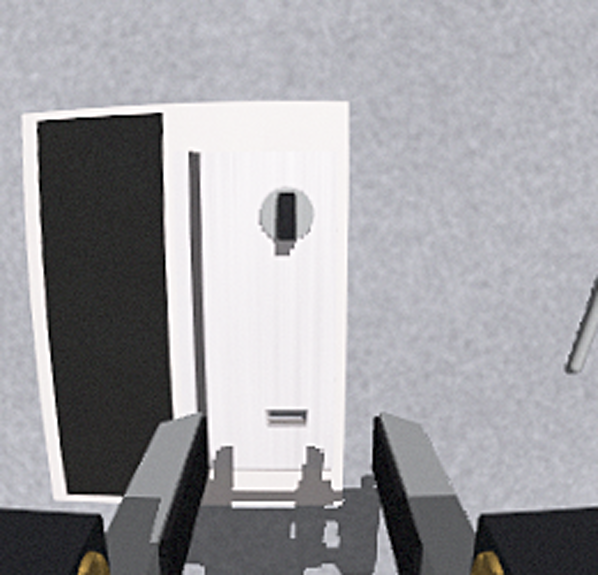

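play_rows(moves=[0,0,1,0.9,-0.8,0.1,0,0,0,2.1,1.8,-1.65,0.4,0,0,0,3.2,2.7,-2.5,0.7,0,0,0,4.3,3.6,-3.3,1.0,0,0,0,5.4,4.5,-4.15,1.3,0,0,0,6.5,5.4,-5,1.6,0,0,0,7.6,6.2,-5.8,1.9,0,0,0,8.7,7.1,-6.6,2.2,0,0,0,9.8,7.8,-7.2,2.5,0,0,0,10.5,8.2,-7.6,2.8,0])

```text
time_s: 25.62
ee_pos: [399.2, 303.0, 158.4]
eef_rot: [[0.893, 0.45, -0.001], [0.45, -0.893, -0.001], [-0.002, 0.001, -1.0]]
wrist_force: [-0.1, 0.8, -0.9]
finger_gap: 46.8
finger_force: 0.0
```

play_rows(moves=[0,0,0.9,0.1,0,0,0,0,0,1.8,0.1,0,0,0,0,0,2.7,0.1,0,0,0,0,0,3.5,0.1,0,0,0,0,0,4.2,0.1,0,0,0,0,0,4.5,0.1,0,0,0,0,0,4.5,0.1,0,0,0,0,0,4.5,0.1,0,0,0,0,0,4.5,0.1,0,0,0,0,0,4.5,0.1,0,0,0])

```text
time_s: 26.45
ee_pos: [405.1, 303.6, 159.7]
eef_rot: [[1.0, 0.001, -0.0], [0.001, -1.0, -0.0], [-0.0, 0.0, -1.0]]
wrist_force: [-0.6, -0.0, -0.5]
finger_gap: 47.1
finger_force: 0.0
```

Run:
```python
from h import *
go((364,341.8,38.5),-90)
```

```text
from [405.1 303.6 159.7] -89.96 az,tx,ty,tz [ 0.007 -1.027 -0.956  3.031]
```

play_rows(moves=[0,0,0,-0.4,-0.4,0,0,0,0,0,-0.8,-0.75,0,0,0,0,0,-1.03,-0.96,0.2,0,0,0,0,-1.03,-0.96,0.6,0,0,0,0,-1.03,-0.96,1.0,0,0,0,0,-1.03,-0.96,1.4,0,0,0,0,-1.03,-0.96,1.6,0,0,0,0,-1.03,-0.96,1.6,0,0,0,0,-1.03,-0.96,1.6,0,0,0,0,-1.03,-0.96,1.6,0])

```text
time_s: 27.28
ee_pos: [364.6, 342.3, 96.4]
eef_rot: [[1.0, -0.0, 0.001], [-0.0, -1.0, 0.001], [0.001, -0.001, -1.0]]
wrist_force: [0.1, 0.4, 0.0]
finger_gap: 47.0
finger_force: 0.0
```

Run:
```python
from h import *
go((364,341.8,38.5),-90)
```

```text
from [364.6 342.3  96.4] -90.02 az,tx,ty,tz [-0.003 -0.015  0.011  1.448]
```

play_rows(moves=[0,0,0,-0.015,0.01,0.4,0,0,0,0,-0.015,0.01,0.8,0,0,0,0,-0.015,0.01,1.2,0,0,0,0,-0.015,0.01,1.45,0,0,0,0,-0.015,0.01,1.45,0,0,0,0,-0.015,0.01,1.45,0.5,0,0,0,-0.015,0.01,1.45,1,0,0,0,-0.015,0.01,1.45,1,0,0,0,-0.015,0.01,1.45,1,0,0,0,-0.015,0.01,1.45,1])

```text
time_s: 28.12
ee_pos: [363.7, 342.0, 38.5]
eef_rot: [[1.0, 0.0, 0.001], [0.0, -1.0, 0.001], [0.001, -0.001, -1.0]]
wrist_force: [-0.5, -0.4, 0.4]
finger_gap: 16.8
finger_force: 0.0
```

play_rows(moves=[0,0,0,0,0,0,1,0,0,0,0,0,0,1,0,0,0,0,0,-0.3,1,0,0,0,0,0,-0.7,1,0,0,0,0,0,-1.2,1,0,0,0,0,0,-1.8,1,0,0,0,0,0,-2.4,1,0,0,0,0,0,-2.9,1,0,0,0,0,0,-3.2,1,0,0,0,0,0,-3.3,1])

```text
time_s: 28.95
ee_pos: [364.2, 341.9, 171.7]
eef_rot: [[1.0, -0.0, 0.002], [-0.0, -1.0, 0.002], [0.002, -0.002, -1.0]]
wrist_force: [-0.3, 0.4, 0.1]
finger_gap: 10.0
finger_force: 29.9
```

play_rows(moves=[0,0,0,0.5,0.7,0,1,0,0,0,1.1,1.5,0,1,0,0,0,1.7,2.3,0,1,0,0,0,2.3,3.1,0,1,0,0,0,2.9,3.9,0,1,0,0,0,3.5,4.7,0,1,0,0,0,4.1,5.5,0,1,0,0,0,4.7,6.3,0,1,0,0,0,5.3,7.1,0,1,0,0,0,5.8,7.8,0,1])

```text
time_s: 29.78
ee_pos: [596.0, 26.5, 168.8]
eef_rot: [[1.0, -0.002, -0.001], [-0.002, -1.0, -0.001], [-0.001, 0.001, -1.0]]
wrist_force: [0.7, 1.3, -0.7]
finger_gap: 10.1
finger_force: 29.9
```

play_rows(moves=[0,0,0,0.5,0.7,0,1,0,0,0,1.0,1.4,0,1,0,0,0,1.5,2.0,0,1,0,0,0,1.8,2.4,0,1,0,0,0,2.0,2.65,0,1,0,0,0,2.0,2.65,0,1,0,0,0,2.0,2.65,0,1,0,0,0,2.0,2.65,0,1,0,0,0,2.0,2.65,0,1,0,0,0,2.0,2.65,0,1])

```text
time_s: 30.62
ee_pos: [674.9, -74.7, 169.9]
eef_rot: [[1.0, 0.002, -0.001], [0.002, -1.0, 0.001], [-0.001, -0.001, -1.0]]
wrist_force: [-0.1, -0.8, -1.0]
finger_gap: 9.8
finger_force: 29.9
```

Run:
```python
from h import *
go((676.8,-76.6,90),-90)
p=cap('side');x=np.array(p['frame']);u,v=proj(p,bot.get_obs()['ee_pos']).astype(int);print(u,v)
cv2.imwrite('pics/d2.png',cv2.resize(x[v-40:v+40,u-50:u+50,::-1],None,fx=5,fy=5,interpolation=2))
```

```text
from [674.9 -74.7 169.9] -89.9 az,tx,ty,tz [0.017 0.047 0.047 1.997]
227 130
```

Held (gap 10 mm). Lower to just above the slot.

play_rows(moves=[0,0,0,0.045,0.045,0.4,1,0,0,0,0.045,0.045,0.8,1,0,0,0,0.045,0.045,1.2,1,0,0,0,0.045,0.045,1.6,1,0,0,0,0.045,0.045,1.9,1,0,0,0,0.045,0.045,2.0,1,0,0,0,0.045,0.045,2.0,1,0,0,0,0.045,0.045,2.0,1,0,0,0,0.045,0.045,2.0,1,0,0,0,0.045,0.045,2.0,1])

```text
time_s: 31.5
ee_pos: [678.0, -78.3, 91.0]
eef_rot: [[1.0, 0.0, 0.002], [0.0, -1.0, -0.0], [0.002, 0.0, -1.0]]
wrist_force: [-0.4, -0.0, 0.0]
finger_gap: 9.9
finger_force: 29.9
```

Run:
```python
from h import *
go((676.8,-76.6,41.8),-90)
```

```text
from [678.  -78.3  91. ] -90.0 az,tx,ty,tz [ 0.    -0.03  -0.042  1.231]
```

play_rows(moves=[0,0,0,-0.03,-0.042,0.1,1,0,0,0,-0.03,-0.042,0.2,1,0,0,0,-0.03,-0.042,0.3,1,0,0,0,-0.03,-0.042,0.35,1,0,0,0,-0.03,-0.042,0.4,1,0,0,0,-0.03,-0.042,0.55,1,0,0,0,-0.03,-0.042,0.7,1,0,0,0,-0.03,-0.042,0.85,1,0,0,0,-0.03,-0.042,1.0,1,0,0,0,-0.03,-0.042,1.1,1])

```text
time_s: 32.33
ee_pos: [675.5, -76.4, 44.7]
eef_rot: [[1.0, -0.0, -0.001], [-0.0, -1.0, 0.0], [-0.001, -0.0, -1.0]]
wrist_force: [-0.2, 0.2, -0.2]
finger_gap: 9.7
finger_force: 29.9
```

play_rows(moves=[0,0,0,0,0,0.03,1,0,0,0,0,0,0.06,1,0,0,0,0,0,0.09,1,0,0,0,0,0,0.12,1,0,0,0,0,0,0.13,1,0,0,0,0,0,0.13,1,0,0,0,0,0,0.13,1,0,0,0,0,0,0.13,1,0,0,0,0,0,0.13,1,0,0,0,0,0,0.13,1])

```text
time_s: 33.17
ee_pos: [676.2, -76.5, 42.3]
eef_rot: [[1.0, 0.0, 0.001], [0.0, -1.0, 0.0], [0.001, -0.0, -1.0]]
wrist_force: [-2.5, 0.1, 6.5]
finger_gap: 9.7
finger_force: 30.0
```

Run:
```python
from h import *
go((676.8,-76.6,41.8),-90);o=bot.get_obs();print(o['wrist_force'],o['ft_torque'],o['time_s'])
```

```text
from [676.2 -76.5  42.3] -90.0 az,tx,ty,tz [0.    0.015 0.003 0.011]
[-2.5085183   0.11118952  6.53872803] [0.17092622 0.73297003 0.02574699] 33.1667
```

play_rows(moves=[0,0,-0.5,0,0,-0.01,1,0,0,-1.3,0,0,-0.01,1,0,0,-2.1,0,0,-0.01,1,0,0,-2.9,0,0,-0.01,1,0,0,-3.7,0,0,-0.01,1,0,0,-4.5,0,0,-0.01,1,0,0,-5.3,0,0,-0.01,1,0,0,-6.1,0,0,-0.01,1,0,0,-6.8,0,0,-0.01,1,0,0,-7.5,0,0,-0.01,1])

```text
time_s: 34.0
ee_pos: [676.7, -77.0, 42.3]
eef_rot: [[0.705, 0.709, 0.002], [0.709, -0.705, -0.001], [0.001, 0.002, -1.0]]
wrist_force: [-0.1, 0.3, 2.6]
finger_gap: 9.7
finger_force: 30.0
```

play_rows(moves=[0,0,-0.8,0,0,0,1,0,0,-1.6,0,0,0,1,0,0,-2.4,0,0,0,1,0,0,-3.2,0,0,0,1,0,0,-4.0,0,0,0,1,0,0,-4.8,0,0,0,1,0,0,-5.6,0,0,0,1,0,0,-6.3,0,0,0,1,0,0,-7.0,0,0,0,1,0,0,-7.5,0,0,0,1])

```text
time_s: 34.83
ee_pos: [677.2, -76.9, 42.3]
eef_rot: [[-0.003, 1.0, 0.003], [1.0, 0.003, -0.0], [-0.0, 0.003, -1.0]]
wrist_force: [-0.8, 0.9, 2.1]
finger_gap: 9.7
finger_force: 30.0
```

play_rows(moves=[0,0,0,0,0,0,0.5,0,0,0,0,0,0,0.3,0,0,0,0,0,0,0.3,0,0,0,0,0,-0.6,0.3,0,0,0,0,0,-1.5,0.3,0,0,0,0.2,0,-2.4,0.3,0,0,0,0.6,0,-3.2,-1,0,0,0,1.2,0,-4.0,-1,0,0,0,1.8,0,-4.7,-1,0,0,0,2.0,0,-5.4,-1])

```text
time_s: 35.67
ee_pos: [675.7, 9.1, 259.0]
eef_rot: [[-0.004, 1.0, 0.001], [1.0, 0.004, 0.004], [0.004, 0.001, -1.0]]
wrist_force: [0.1, 2.0, -0.7]
finger_gap: 56.3
finger_force: 0.0
```

Run:
```python
from h import *
for i in range(3): p=cap('wrist')
for t,z in [('screw0',36),('fence_slot0',36),('fence',30),('jar0',0)]:
    for q in finder.pinpoint(p,t): print(t,np.round(q['at'],1),round(q['confidence'],2),np.round(atz(p,q['at'],z,1),1))
cv2.imwrite('pics/w9c.png',cv2.resize(p['frame'][40:290,130:390,::-1],None,fx=2.3,fy=2.3,interpolation=2))
go((583,-338,120),-90)
S=cap('scene');D=cap('side')
a=finder.pinpoint(S,'jar0');b=finder.pinpoint(D,'jar0')
print([np.round(atz(S,q['at'],0),0) for q in a],[np.round(atz(D,q['at'],0),0) for q in b])
```

```text
screw0 [255.8 135. ] 0.87 [680.7  51.1  36. ]
screw0 [253.5 224.7] 0.8 [677.8 -78.8  36. ]
fence_slot0 [249.4 135. ] 0.68 [672.  51.  36.]
fence_slot0 [254.2 135.8] 0.64 [678.5  49.9  36. ]
fence_slot0 [250.7 226.5] 0.58 [673.7 -81.6  36. ]
fence [244.4 181.6] 0.56 [664.8 -15.5  30. ]
jar0 [203.7 335.8] 0.7 [ 579.7 -333.1    0. ]
jar0 [244.5 179.9] 0.36 [664.1 -20.    0. ]
from [674.9   2.2 255.2] -0.1 az,tx,ty,tz [14.983 -8.508 -2.284  3.379]
[array([ 582., -324.,    0.]), array([635., 298.,   0.]), array([556., 287.,   0.])] [array([562., 279.,   0.]), array([625., 308.,   0.]), array([ 580., -361.,    0.])]
```

View pics/w9c.png

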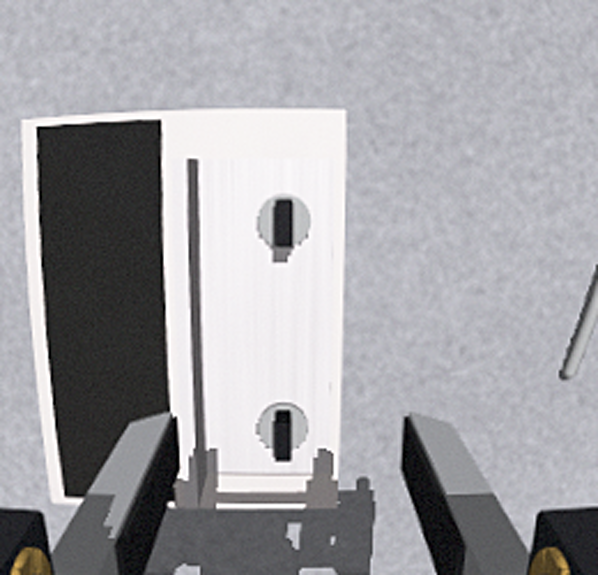

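play_rows(moves=[0,0,1,-0.9,-0.2,0,-1,0,0,2.1,-1.8,-0.5,0,-1,0,0,3.2,-2.7,-0.7,0.2,-1,0,0,4.3,-3.6,-1.0,0.4,-1,0,0,5.4,-4.5,-1.2,0.6,-1,0,0,6.5,-5.3,-1.5,0.8,-1,0,0,7.6,-6.2,-1.8,1.0,-1,0,0,8.7,-7.0,-2.0,1.2,-1,0,0,9.8,-7.8,-2.2,1.4,-1,0,0,10.9,-8.4,-2.35,1.6,-1])

```text
time_s: 37.05
ee_pos: [580.1, -336.3, 192.5]
eef_rot: [[0.913, 0.408, -0.001], [0.408, -0.913, -0.001], [-0.001, 0.001, -1.0]]
wrist_force: [-0.5, -0.5, 0.2]
finger_gap: 93.9
finger_force: 0.0
```

play_rows(moves=[0,0,1.0,0,0,0,-1,0,0,2,0,0,0,-1,0,0,3,0,0,0,-1,0,0,3.8,0,0,0,-1,0,0,4.1,0,0,0,-1,0,0,4.1,0,0,0,-1,0,0,4.1,0,0,0,-1,0,0,4.1,0,0,0,-1,0,0,4.1,0,0,0,-1,0,0,4.1,0,0,0,-1])

```text
time_s: 37.88
ee_pos: [581.9, -332.5, 193.0]
eef_rot: [[1.0, 0.0, -0.0], [0.0, -1.0, 0.0], [-0.0, -0.0, -1.0]]
wrist_force: [-0.2, 1.0, -0.1]
finger_gap: 94.2
finger_force: 0.0
```

Run:
```python
from h import *
p=cap('wrist','w10.png')
for q in finder.pinpoint(p,'jar0'): print(np.round(q['at'],1),round(q['confidence'],2),np.round(atz(p,q['at'],0,1),1))
for q in finder.find_in(p,'jar0'): print('f',np.round(q['at'],1),round(q['confidence'],2))
h=cv2.cvtColor(p['frame'],cv2.COLOR_RGB2HSV);m=((h[...,0]>12)&(h[...,0]<30)&(h[...,1]>100)).astype(np.uint8)
n,l,s,c=cv2.connectedComponentsWithStats(m)
for k in range(1,n):
    if s[k,4]>150: print(s[k],np.round(c[k],1),np.round(atz(p,c[k],30,1),1))
go((580,-336,60),-90)
```

```text
[260.7 174.4] 0.93 [ 579.7 -341.7    0. ]
[ 153   23   74   69 3865] [189.7  57.4] [ 724.6 -259.5   30. ]
[ 429  132   83  139 7870] [478.8 199.3] [ 553.5 -668.3   30. ]
[ 245  157   35   39 1095] [262.  175.8] [ 584.4 -342.7   30. ]
[ 87 274  24  47 571] [ 96.1 296.7] [395.  -86.1  30. ]
[401 274  25  47 578] [415.5 296.6] [ 395.1 -585.2   30. ]
[ 233  319  243   41 2246] [359.5 344.8] [ 305.  -505.6   30. ]
from [ 582.  -332.5  193.1] -89.99 az,tx,ty,tz [ 1.000e-03 -5.000e-02  8.800e-02  3.328e+00]
```

play_rows(moves=[0,0,0,-0.04,0.24,0.6,-1,0,0,0,-0.04,0.24,1.3,-1,0,0,0,-0.04,0.24,2.0,-1,0,0,0,-0.04,0.24,2.7,-1,0,0,0,-0.04,0.24,3.3,-1,0,0,0,-0.04,0.24,3.9,-1,0,0,0,-0.04,0.24,4.3,-1,0,0,0,-0.04,0.24,4.57,-1,0,0,0,-0.04,0.24,4.57,-0.5,0,0,0,-0.04,0.24,4.57,0], force=15)

```text
time_s: 38.87
ee_pos: [580.5, -342.2, 10.3]
eef_rot: [[1.0, -0.0, -0.0], [-0.0, -1.0, 0.0], [-0.0, -0.0, -1.0]]
wrist_force: [0.4, -0.2, -0.3]
finger_gap: 84.0
finger_force: 0.0
```

play_rows(moves=[0,0,0,0,0,0,0.3,0,0,0,0,0,0,0.3,0,0,0,0,0,0,0.3,0,0,0,0,0,0,0.3,0,0,0,0,0,0,0.3,0,0,0,0,0,0,0.3,0,0,0,0,0,0,0.3,0,0,0,0,0,0,0.3,0,0,0,0,0,0,0.3,0,0,0,0,0,-0.1,0.3])

```text
time_s: 39.7
ee_pos: [579.8, -341.7, 13.6]
eef_rot: [[1.0, 0.0, -0.001], [0.0, -1.0, 0.001], [-0.001, -0.001, -1.0]]
wrist_force: [-0.4, -0.0, -0.7]
finger_gap: 41.9
finger_force: 14.8
```

play_rows(moves=[0,0,0,0,0,-0.4,0.3,0,0,0,0,0,-1,0.3,0,0,0,0,0,-1.6,0.3,0,0,0,0,0,-2.2,0.3,0,0,0,0,0,-2.7,0.3,0,0,0,0,0,-3,0.3,0,0,0,0,0,-3,0.3,0,0,0,0,0,-3,0.3,0,0,0,0,0,-3,0.3,0,0,0,0,0,-3,0.3])

```text
time_s: 40.53
ee_pos: [579.4, -341.4, 132.4]
eef_rot: [[1.0, -0.0, -0.003], [0.0, -1.0, 0.002], [-0.003, -0.002, -1.0]]
wrist_force: [-0.1, -0.2, -1.0]
finger_gap: 41.9
finger_force: 14.8
```

Run:
```python
from h import *
o=bot.get_obs();print(o['finger_gap'],o['finger_force'])
p=cap('wrist','w11.png')
for q in finder.pinpoint(p,'jar0'): print(np.round(q['at'],1),round(q['confidence'],2),np.round(atz(p,q['at'],o['ee_pos'][2]-10,1),1))
go((592,-86.6,130),-90)
```

```text
41.90961909467787 14.795149565907195
[254.5 222.6] 0.69 [ 582.7 -343.2  122.4]
from [ 579.7 -341.6  132.8] -90.0 az,tx,ty,tz [-1.000e-03  3.080e-01 -6.376e+00  7.000e-02]
```

play_rows(moves=[0,0,0,0.1,-0.5,0,0.3,0,0,0,0.2,-1.3,0,0.3,0,0,0,0.26,-2.2,0,0.3,0,0,0,0.26,-3.1,0,0.3,0,0,0,0.26,-4.0,0,0.3,0,0,0,0.26,-4.9,0,0.3,0,0,0,0.26,-5.6,0,0.3,0,0,0,0.26,-6.1,0,0.3,0,0,0,0.26,-6.37,0,0.3,0,0,0,0.26,-6.37,0,0.3])

```text
time_s: 41.47
ee_pos: [590.8, -83.8, 133.7]
eef_rot: [[1.0, 0.004, -0.001], [0.004, -1.0, 0.002], [-0.001, -0.002, -1.0]]
wrist_force: [0.8, 0.2, -0.4]
finger_gap: 41.6
finger_force: 14.8
```

play_rows(moves=[0,0,0,0,0,0.2,0.3,0,0,0,0,0,0.5,0.3,0,0,0,0,0,0.9,0.3,0,0,0,0,0,1.3,0.3,0,0,0,0,0,1.6,0.3,0,0,0,0,0,1.8,0.3,0,0,0,0,0,1.9,0.3,0,0,0,0,0,2.0,0.3,0,0,0,0,0,2.0,0.3,0,0,0,0,0,2.0,0.3])

```text
time_s: 42.3
ee_pos: [591.2, -87.5, 54.6]
eef_rot: [[1.0, -0.0, 0.001], [-0.0, -1.0, -0.0], [0.001, 0.0, -1.0]]
wrist_force: [0.8, 0.3, -1.0]
finger_gap: 41.8
finger_force: 14.8
```

Run:
```python
from h import *
go((590,-86.6,41),-90);print(bot.get_obs()['wrist_force'])
```

```text
from [591.2 -87.5  54.6] -90.01 az,tx,ty,tz [-0.002 -0.029 -0.022  0.34 ]
[ 0.79801816  0.28481723 -1.04226512]
```

play_rows(moves=[0,0,0,-0.02,-0.02,0.1,0.3,0,0,0,-0.02,-0.02,0.2,0.3,0,0,0,-0.02,-0.02,0.27,0.3,0,0,0,-0.02,-0.02,0.32,0.3,0,0,0,-0.02,-0.02,0.35,0.3,0,0,0,-0.02,-0.02,0.36,0.3,0,0,0,-0.02,-0.02,0.36,0.3,0,0,0,-0.02,-0.02,0.36,0.3,0,0,0,-0.02,-0.02,0.36,0.3,0,0,0,-0.02,-0.02,0.36,0.3])

```text
time_s: 43.13
ee_pos: [589.9, -86.3, 40.5]
eef_rot: [[1.0, 0.0, -0.0], [0.0, -1.0, 0.0], [-0.0, -0.0, -1.0]]
wrist_force: [-1.9, 1.0, 5.1]
finger_gap: 41.4
finger_force: 15.2
```

play_rows(moves=[0,0,0,0,0,0,0.05,0,0,0,0,0,0,0,0,0,0,0,0,0,-0.1,0,0,0,0,0,0,-0.2,0,0,0,0,0,0,-0.2,0,0,0,0,0,-0.5,-0.2,0,0,0,0,0,-1.2,-0.2,0,0,0,0,0,-2.0,-0.2,0,0,0,0,0,-2.8,-0.2,0,0,0,0,0,-3.5,-0.2])

```text
time_s: 43.97
ee_pos: [590.2, -86.6, 181.8]
eef_rot: [[1.0, -0.0, 0.001], [-0.0, -1.0, -0.0], [0.001, 0.0, -1.0]]
wrist_force: [0.8, -0.2, -0.1]
finger_gap: 56.4
finger_force: 0.0
```

Run:
```python
from h import *
go((560,283,190),-90)
S=cap('scene');D=cap('side');W=cap('wrist','w12.png')
for n,p in (('S',S),('D',D)): print(n,[np.round(atz(p,q['at'],0),0)[:2] for q in finder.pinpoint(p,'jar0')])
print([np.round(atz(W,q['at'],30,1),0)[:2] for q in finder.pinpoint(W,'jar0')])
```

```text
from [590.2 -86.6 181.8] -90.01 az,tx,ty,tz [-2.00e-03 -7.57e-01 -9.24e+00 -2.06e-01]
S [array([575., -89.]), array([548., 293.]), array([633., 305.])]
D [array([561., 281.]), array([628., 304.]), array([ 624., -160.])]
[array([634., 270.]), array([563., 252.]), array([592., -87.])]
```

play_rows(moves=[0,0,0,-0.1,-0.7,-0.2,-0.2,0,0,0,-0.2,-1.7,-0.2,-0.5,0,0,0,-0.3,-2.7,-0.2,-1,0,0,0,-0.4,-3.7,-0.2,-1,0,0,0,-0.5,-4.7,-0.2,-1,0,0,0,-0.6,-5.7,-0.2,-1,0,0,0,-0.7,-6.7,-0.2,-1,0,0,0,-0.8,-7.7,-0.2,-1,0,0,0,-0.8,-8.5,-0.2,-1,0,0,0,-0.8,-9.2,-0.2,-1])

```text
time_s: 45.1
ee_pos: [556.0, 284.6, 185.8]
eef_rot: [[1.0, 0.003, -0.003], [0.003, -1.0, -0.001], [-0.003, 0.001, -1.0]]
wrist_force: [0.3, -0.5, -0.2]
finger_gap: 94.0
finger_force: 0.0
```

Run:
```python
from h import *
for i in range(9): p=cap('wrist','w13.png')
for q in finder.pinpoint(p,'jar0'): print(np.round(q['at'],1),round(q['confidence'],2),np.round(atz(p,q['at'],0,1),1))
h=cv2.cvtColor(p['frame'],cv2.COLOR_RGB2HSV);m=((h[...,0]>12)&(h[...,0]<30)&(h[...,1]>100)).astype(np.uint8)
n,l,s,c=cv2.connectedComponentsWithStats(m)
for k in range(1,n):
    if s[k,4]>150: print(s[k],np.round(c[k],1),np.round(atz(p,c[k],28,1),1))
go((560,285,10.3),-90)
```

```text
[501.2 160. ] 0.92 [ 586.8 -122.6    0. ]
[250.8 173.8] 0.86 [557.9 282.5   0. ]
[235.3 116.7] 0.59 [629.4 301.    0. ]
[ 263   13   40   37 1128] [282.5  30.9] [729.9 245.8  28. ]
[  0  93  14  38 444] [  5.7 111.2] [666.  643.5  28. ]
[ 215   99   38   36 1060] [233.4 116.7] [629.9 301.3  28. ]
[   0  134   29   45 1046] [ 12.7 154.6] [600.2 635.3  28. ]
[493 146  19  31 483] [502.9 160.5] [589.8 -96.5  28. ]
[ 232  157   35   40 1122] [249.5 176.2] [561.  283.6  28. ]
[ 89 177  30  33 795] [103.4 192.9] [541.3 473.3  28. ]
[ 183  259  105   35 1530] [238.3 270.1] [436.4 299.3  28. ]
[ 87 274  24  48 577] [ 96.1 296.8] [374.7 523.3  28. ]
[401 274  25  48 575] [415.5 296.6] [372.9  29.4  28. ]
[ 233  319  243   41 2247] [359.9 344.8] [283.9 107.9  28. ]
from [558.4 280.  187.9] -90.13 az,tx,ty,tz [-0.022  0.041 -0.125  4.44 ]
```

play_rows(moves=[0,0,0,0.04,-0.05,0.6,-1,0,0,0,0.04,-0.05,1.3,-1,0,0,0,0.04,-0.05,2.0,-1,0,0,0,0.04,-0.05,2.7,-1,0,0,0,0.04,-0.05,3.3,-1,0,0,0,0.04,-0.05,3.9,-1,0,0,0,0.04,-0.05,4.3,-1,0,0,0,0.04,-0.05,4.45,-1,0,0,0,0.04,-0.05,4.45,-0.5,0,0,0,0.04,-0.05,4.45,0])

```text
time_s: 46.43
ee_pos: [560.2, 283.3, 10.5]
eef_rot: [[1.0, -0.001, 0.001], [-0.001, -1.0, 0.0], [0.001, -0.0, -1.0]]
wrist_force: [-0.6, 0.9, 0.5]
finger_gap: 84.3
finger_force: 0.0
```

play_rows(moves=[0,0,0,0,0,0,0.3,0,0,0,0,0,0,0.3,0,0,0,0,0,0,0.3,0,0,0,0,0,0,0.3,0,0,0,0,0,0,0.3,0,0,0,0,0,0,0.3,0,0,0,0,0,0,0.3,0,0,0,0,0,0,0.3,0,0,0,0,0,0,0.3,0,0,0,0,0,-0.1,0.3])

```text
time_s: 47.27
ee_pos: [559.0, 283.2, 13.3]
eef_rot: [[1.0, 0.0, -0.001], [0.0, -1.0, -0.001], [-0.001, 0.001, -1.0]]
wrist_force: [-0.0, -0.3, -1.6]
finger_gap: 41.9
finger_force: 14.8
```

play_rows(moves=[0,0,0,0,0,-0.4,0.3,0,0,0,0,0,-1,0.3,0,0,0,0,0,-1.6,0.3,0,0,0,0,0,-2.2,0.3,0,0,0,0,0,-2.7,0.3,0,0,0,0,0,-3,0.3,0,0,0,0,0,-3,0.3,0,0,0,0,0,-3,0.3,0,0,0,0,0,-3,0.3,0,0,0,0,0,-3,0.3])

```text
time_s: 48.1
ee_pos: [558.5, 283.1, 132.2]
eef_rot: [[1.0, 0.0, -0.003], [0.0, -1.0, -0.001], [-0.003, 0.001, -1.0]]
wrist_force: [0.3, -0.0, -0.9]
finger_gap: 41.7
finger_force: 14.8
```

Run:
```python
from h import *
o=bot.get_obs();print(o['finger_gap'],o['finger_force'])
p=cap('wrist')
for q in finder.pinpoint(p,'jar0'): print(np.round(q['at'],1),round(q['confidence'],2),np.round(atz(p,q['at'],o['ee_pos'][2]-10,1),1))
go((590,-11.6,130),-90)
```

```text
41.707898863344965 14.78571731027614
[255.9 228.7] 0.78 [557.3 280.3 122.2]
[234.5 117.8] 0.69 [631.6 293.7 122.2]
from [558.8 283.1 132.5] -90.0 az,tx,ty,tz [-1.000e-03  7.790e-01  7.369e+00  6.300e-02]
```

play_rows(moves=[0,0,0,0.1,0.5,0,0.3,0,0,0,0.2,1.3,0,0.3,0,0,0,0.3,2.2,0,0.3,0,0,0,0.4,3.1,0,0.3,0,0,0,0.5,4.0,0,0.3,0,0,0,0.6,4.9,0,0.3,0,0,0,0.7,5.8,0,0.3,0,0,0,0.8,6.6,0,0.3,0,0,0,0.87,7.2,0,0.3,0,0,0,0.87,7.37,0,0.3])

```text
time_s: 49.03
ee_pos: [594.4, -17.7, 133.5]
eef_rot: [[1.0, -0.007, -0.0], [-0.007, -1.0, -0.004], [-0.0, 0.004, -1.0]]
wrist_force: [0.3, -0.0, -1.1]
finger_gap: 41.8
finger_force: 14.8
```

play_rows(moves=[0,0,0,0,0,0.2,0.3,0,0,0,0,0,0.5,0.3,0,0,0,0,0,0.9,0.3,0,0,0,0,0,1.3,0.3,0,0,0,0,0,1.6,0.3,0,0,0,0,0,1.8,0.3,0,0,0,0,0,1.9,0.3,0,0,0,0,0,2.0,0.3,0,0,0,0,0,2.0,0.3,0,0,0,0,0,2.0,0.3])

```text
time_s: 49.87
ee_pos: [594.8, -11.1, 54.2]
eef_rot: [[1.0, 0.0, 0.001], [0.0, -1.0, 0.0], [0.001, -0.0, -1.0]]
wrist_force: [-0.1, 0.1, -0.9]
finger_gap: 41.6
finger_force: 14.8
```

Run:
```python
from h import *
go((593.5,-11.6,40.5),-90);print(bot.get_obs()['wrist_force'])
```

```text
from [594.8 -11.1  54.2] -90.0 az,tx,ty,tz [ 0.001 -0.031  0.012  0.342]
[-0.075078    0.06482357 -0.9446915 ]
```

play_rows(moves=[0,0,0,-0.03,0,0.1,0.3,0,0,0,-0.03,0,0.2,0.3,0,0,0,-0.03,0,0.27,0.3,0,0,0,-0.03,0,0.32,0.3,0,0,0,-0.03,0,0.35,0.3,0,0,0,-0.03,0,0.36,0.3,0,0,0,-0.03,0,0.36,0.3,0,0,0,-0.03,0,0.36,0.3,0,0,0,-0.03,0,0.36,0.3,0,0,0,-0.03,0,0.36,0.3])

```text
time_s: 50.7
ee_pos: [593.0, -11.3, 40.1]
eef_rot: [[1.0, -0.0, -0.0], [-0.0, -1.0, 0.0], [-0.0, -0.0, -1.0]]
wrist_force: [-1.8, 1.0, 5.4]
finger_gap: 41.4
finger_force: 15.2
```

play_rows(moves=[0,0,0,0,0,0,0.05,0,0,0,0,0,0,0,0,0,0,0,0,0,-0.1,0,0,0,0,0,0,-0.2,0,0,0,0,0,0,-0.2,0,0,0,0,0,-0.5,-0.2,0,0,0,0,0,-1.2,-0.2,0,0,0,0,0,-2.0,-0.2,0,0,0,0,0,-2.8,-0.2,0,0,0,0,0,-3.6,-0.2])

```text
time_s: 51.53
ee_pos: [592.9, -11.3, 184.8]
eef_rot: [[1.0, -0.0, -0.0], [-0.0, -1.0, -0.0], [-0.0, 0.0, -1.0]]
wrist_force: [1.2, 0.4, 0.4]
finger_gap: 56.4
finger_force: 0.0
```

play_rows(moves=[0,0,0,0.1,-0.5,0,-0.2,0,0,0,0.2,-1.3,0,-0.5,0,0,0,0.3,-2.2,0,-1,0,0,0,0.4,-3.1,0,-1,0,0,0,0.5,-4.0,0,-1,0,0,0,0.6,-4.9,0,-1,0,0,0,0.7,-5.8,0,-1,0,0,0,0.8,-6.7,0,-1,0,0,0,0.92,-7.4,0,-1,0,0,0,0.92,-7.84,0,-1])

```text
time_s: 52.37
ee_pos: [629.5, 307.1, 182.9]
eef_rot: [[1.0, 0.004, -0.0], [0.004, -1.0, 0.002], [-0.0, -0.002, -1.0]]
wrist_force: [0.2, 0.8, -0.1]
finger_gap: 94.0
finger_force: 0.0
```

Run:
```python
from h import *
for i in range(8): p=cap('wrist')
for q in finder.pinpoint(p,'jar0'): print(np.round(q['at'],1),round(q['confidence'],2),np.round(atz(p,q['at'],0,1),1))
h=cv2.cvtColor(p['frame'],cv2.COLOR_RGB2HSV);m=((h[...,0]>12)&(h[...,0]<30)&(h[...,1]>100)).astype(np.uint8)
n,l,s,c=cv2.connectedComponentsWithStats(m)
for k in range(1,n):
    if 950<s[k,4]<1300: print(s[k],np.round(c[k],1),np.round(atz(p,c[k],28,1),1))
go((630,302,10.3),-90)
```

```text
[500.1 204.9] 0.69 [ 583.4 -115.8    0. ]
[249.7 173.4] 0.61 [631.7 303.4   0. ]
[471.4 206.3] 0.59 [582.9 -43.4   0. ]
[ 280   69   40   39 1211] [299.4  88.4] [734.8 247.1  28. ]
[ 234  159   35   41 1153] [251.1 178.9] [631.1 301.4  28. ]
[ 461  201   51   29 1136] [486.5 212.7] [581.4 -54.   28. ]
from [630.6 300.1 183.9] -90.16 az,tx,ty,tz [-0.027 -0.014 -0.048  4.34 ]
```

play_rows(moves=[0,0,0,0.03,0,0.6,-1,0,0,0,0.03,0,1.3,-1,0,0,0,0.03,0,2.0,-1,0,0,0,0.03,0,2.7,-1,0,0,0,0.03,0,3.3,-1,0,0,0,0.03,0,3.9,-1,0,0,0,0.03,0,4.2,-1,0,0,0,0.03,0,4.36,-1,0,0,0,0.03,0,4.36,-0.5,0,0,0,0.03,0,4.36,0])

```text
time_s: 53.65
ee_pos: [632.2, 302.3, 10.1]
eef_rot: [[1.0, -0.0, 0.001], [-0.0, -1.0, 0.001], [0.001, -0.001, -1.0]]
wrist_force: [-0.1, 1.0, 1.1]
finger_gap: 84.1
finger_force: 0.0
```

play_rows(moves=[0,0,0,0,0,0,0.3,0,0,0,0,0,0,0.3,0,0,0,0,0,0,0.3,0,0,0,0,0,0,0.3,0,0,0,0,0,0,0.3,0,0,0,0,0,0,0.3,0,0,0,0,0,0,0.3,0,0,0,0,0,0,0.3,0,0,0,0,0,0,0.3,0,0,0,0,0,-0.1,0.3])

```text
time_s: 54.48
ee_pos: [630.5, 302.0, 12.3]
eef_rot: [[1.0, 0.0, -0.002], [0.0, -1.0, -0.001], [-0.002, 0.001, -1.0]]
wrist_force: [-0.5, -0.1, -1.2]
finger_gap: 42.3
finger_force: 14.8
```

play_rows(moves=[0,0,0,0,0,-0.4,0.3,0,0,0,0,0,-1,0.3,0,0,0,0,0,-1.6,0.3,0,0,0,0,0,-2.2,0.3,0,0,0,0,0,-2.7,0.3,0,0,0,0,0,-3,0.3,0,0,0,0,0,-3,0.3,0,0,0,0,0,-3,0.3,0,0,0,0,0,-3,0.3,0,0,0,0,0,-3,0.3])

```text
time_s: 55.32
ee_pos: [630.0, 301.8, 131.2]
eef_rot: [[1.0, -0.0, -0.003], [-0.0, -1.0, -0.001], [-0.003, 0.001, -1.0]]
wrist_force: [0.0, -0.6, -1.2]
finger_gap: 42.0
finger_force: 14.8
```

Run:
```python
from h import *
o=bot.get_obs();print(o['finger_gap'],o['finger_force'])
p=cap('wrist')
for q in finder.pinpoint(p,'jar0'): print(np.round(q['at'],1),round(q['confidence'],2),np.round(atz(p,q['at'],o['ee_pos'][2]-10,1),1))
go((592,63.4,130),-90)
```

```text
42.013458507311164 14.784328153473325
[255.4 230.2] 0.74 [627.7 299.4 121.2]
[494.9 219.8] 0.67 [629.3  88.1 121.2]
from [630.4 302.  131.5] -90.0 az,tx,ty,tz [ 0.    -0.96   5.965  0.039]
```

play_rows(moves=[0,0,0,-0.1,0.5,0,0.3,0,0,0,-0.25,1.3,0,0.3,0,0,0,-0.4,2.2,0,0.3,0,0,0,-0.5,3.1,0,0.3,0,0,0,-0.65,4.0,0,0.3,0,0,0,-0.8,4.8,0,0.3,0,0,0,-0.85,5.4,0,0.3,0,0,0,-0.9,5.8,0,0.3,0,0,0,-0.9,5.96,0,0.3,0,0,0,-0.9,5.96,0,0.3])

```text
time_s: 56.25
ee_pos: [595.2, 61.8, 132.9]
eef_rot: [[1.0, -0.003, -0.0], [-0.003, -1.0, -0.001], [-0.0, 0.001, -1.0]]
wrist_force: [-0.4, 0.9, -1.2]
finger_gap: 42.0
finger_force: 14.8
```

play_rows(moves=[0,0,0,0,0,0.2,0.3,0,0,0,0,0,0.5,0.3,0,0,0,0,0,0.9,0.3,0,0,0,0,0,1.3,0.3,0,0,0,0,0,1.6,0.3,0,0,0,0,0,1.8,0.3,0,0,0,0,0,1.9,0.3,0,0,0,0,0,2.0,0.3,0,0,0,0,0,2.0,0.3,0,0,0,0,0,2.0,0.3])

```text
time_s: 57.08
ee_pos: [595.6, 64.0, 53.4]
eef_rot: [[1.0, -0.0, 0.001], [-0.0, -1.0, 0.0], [0.001, -0.0, -1.0]]
wrist_force: [-0.4, -0.4, -1.4]
finger_gap: 42.3
finger_force: 14.8
```

Run:
```python
from h import *
go((594.5,63.4,40),-90);print(bot.get_obs()['wrist_force'])
```

```text
from [595.6  64.   53.4] -90.0 az,tx,ty,tz [-0.    -0.027  0.015  0.335]
[-0.42906549 -0.39244461 -1.42110471]
```

play_rows(moves=[0,0,0,-0.03,0,0.1,0.3,0,0,0,-0.03,0,0.2,0.3,0,0,0,-0.03,0,0.27,0.3,0,0,0,-0.03,0,0.31,0.3,0,0,0,-0.03,0,0.34,0.3,0,0,0,-0.03,0,0.35,0.3,0,0,0,-0.03,0,0.35,0.3,0,0,0,-0.03,0,0.35,0.3,0,0,0,-0.03,0,0.35,0.3,0,0,0,-0.03,0,0.35,0.3])

```text
time_s: 57.92
ee_pos: [594.0, 63.9, 39.3]
eef_rot: [[1.0, -0.0, -0.0], [-0.0, -1.0, 0.0], [-0.0, -0.0, -1.0]]
wrist_force: [-1.2, 0.2, 2.6]
finger_gap: 42.2
finger_force: 15.1
```

play_rows(moves=[0,0,0,0,0,0,0.05,0,0,0,0,0,0,0,0,0,0,0,0,0,-0.1,0,0,0,0,0,0,-0.2,0,0,0,0,0,0,-0.2,0,0,0,0,0,-0.5,-0.2,0,0,0,0,0,-1.3,-0.2,0,0,0,0,0,-2.3,-0.2,0,0,0,0,0,-3.3,-0.2,0,0,0,0,0,-4.3,-0.2])

```text
time_s: 58.75
ee_pos: [593.6, 63.8, 212.8]
eef_rot: [[1.0, -0.0, -0.0], [-0.0, -1.0, -0.0], [-0.0, 0.0, -1.0]]
wrist_force: [0.4, 1.0, -0.7]
finger_gap: 56.4
finger_force: 0.0
```

play_rows(moves=[0,0,-0.5,0,0.9,-0.6,-0.2,0,0,-1.5,0,1.3,-1,-0.2,0,0,-2.5,0,1.3,-1.4,-0.2,0,0,-3.5,0,1.3,-1.4,-0.2,0,0,-4.5,0,1.3,-1.4,-0.2,0,0,-5.5,0,1.3,-1.4,-0.2,0,0,-6.5,0,1.3,-1.4,-0.2,0,0,-7.5,0,1.3,-1.4,-0.2,0,0,-8.5,0,1.3,-1.4,-0.2,0,0,-9.5,0,1.3,-1.4,-0.2])

```text
time_s: 59.58
ee_pos: [593.9, 11.9, 267.0]
eef_rot: [[0.54, 0.841, -0.0], [0.841, -0.54, -0.0], [-0.0, -0.0, -1.0]]
wrist_force: [-0.4, 0.0, 0.7]
finger_gap: 56.7
finger_force: 0.0
```

play_rows(moves=[0,0,-1,0,0,0,-0.2,0,0,-2,0,0,0,-0.2,0,0,-3,0,0,0,-0.2,0,0,-4,0,0,0,-0.2,0,0,-5,0,0,0,-0.2,0,0,-5.5,0,0,0,-0.2,0,0,-5.5,0,0,0,-0.2,0,0,-5.5,0,0,0,-0.2,0,0,-5.5,0,0,0,-0.2,0,0,-5.5,0,0,0,-0.2])

```text
time_s: 60.42
ee_pos: [594.0, 12.0, 267.1]
eef_rot: [[0.001, 1.0, -0.0], [1.0, -0.001, -0.0], [-0.0, -0.0, -1.0]]
wrist_force: [-0.4, 0.7, 1.4]
finger_gap: 56.2
finger_force: 0.0
```

Run:
```python
from h import *
p=cap('wrist','w14.png')
for q in finder.pinpoint(p,'jar0'): print(np.round(q['at'],1),round(q['confidence'],2),np.round(atz(p,q['at'],30,1),1))
h=cv2.cvtColor(p['frame'],cv2.COLOR_RGB2HSV);m=((h[...,0]>12)&(h[...,0]<30)&(h[...,1]>100)).astype(np.uint8)
n,l,s,c=cv2.connectedComponentsWithStats(m)
for k in range(1,n):
    if 400<s[k,4]<2500: print(s[k],np.round(c[k],1),np.round(atz(p,c[k],60,1),1))
# upright top edge, lane side: columns profile
g=cv2.cvtColor(p['frame'],cv2.COLOR_RGB2GRAY)
for y in(-60,-30,0,50):
    print([int(g[tuple(np.round(proj(p,(x,y,86),1)[::-1]).astype(int))]) for x in range(606,646,2)])
go((400,300,260),0)
cv2.imwrite('pics/w14c.png',cv2.resize(p['frame'][40:290,130:390,::-1],None,fx=2.3,fy=2.3,interpolation=2))
```

```text
[252.8 228.1] 0.91 [589.1 -84.7  30. ]
[253.7 129.5] 0.81 [590.8  61.7  30. ]
[256.4 183.7] 0.75 [594.5 -15.9  30. ]
[322.2 310.6] 0.22 [ 710.9 -245.9   30. ]
[ 87   0  66  30 901] [122.9  15. ] [410.1 234.   60. ]
[335   2  30  29 663] [349.2  15.8] [718.3 223.3  60. ]
[239 115  32  33 839] [254.6 131.1] [592.2  61.4  60. ]
[240 169  31  36 908] [254.6 186.4] [592.1 -12.3  60. ]
[240 219  29  36 881] [254.2 236.6] [591.4 -85.4  60. ]
[145 278  19  51 492] [152.4 303. ] [ 421.7 -211.3   60. ]
[349 278  18  51 497] [359.3 303.2] [ 765.6 -211.8   60. ]
[196, 151, 162, 154, 111, 83, 69, 246, 240, 238, 241, 240, 242, 239, 236, 236, 238, 238, 240, 240]
[244, 242, 244, 255, 120, 94, 106, 244, 239, 240, 240, 242, 243, 239, 240, 239, 241, 241, 243, 241]
[185, 191, 149, 208, 120, 76, 58, 249, 240, 241, 241, 242, 243, 243, 242, 238, 242, 240, 240, 242]
[160, 165, 250, 147, 131, 87, 118, 255, 241, 241, 241, 242, 244, 246, 244, 243, 245, 244, 247, 244]
from [594.   12.  267.1] -0.03 az,tx,ty,tz [-5.000e-03  7.198e+00 -4.854e+00  1.770e-01]
```

View pics/w14c.png

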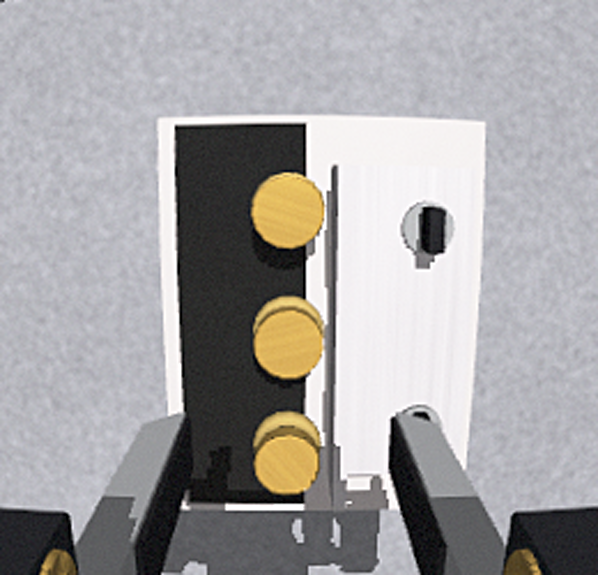

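play_rows(moves=[0,0,0,0.6,-0.4,0.1,-1,0,0,0,1.4,-0.9,0.2,-1,0,0,0,2.2,-1.4,0.4,-1,0,0,0,3.0,-1.9,0.6,-1,0,0,0,3.8,-2.4,0.8,-1,0,0,0,4.6,-2.9,0.9,-1,0,0,0,5.4,-3.4,1.0,-1,0,0,0,6.2,-3.9,1.1,-1,0,0,0,6.9,-4.3,1.1,-1,0,0,0,7.2,-4.48,1.1,-1])

```text
time_s: 61.35
ee_pos: [411.5, 304.7, 223.2]
eef_rot: [[-0.006, 1.0, -0.001], [1.0, 0.006, 0.002], [0.002, -0.001, -1.0]]
wrist_force: [0.1, 0.1, -0.5]
finger_gap: 94.4
finger_force: 0.0
```

Run:
```python
from h import *
for i in range(6): p=cap('wrist')
S=cap('scene');D=cap('side')
np.savez('w15.npz',**{k:p[k] for k in('frame','mtx','view')})
for n,q in(('W',p),('S',S),('D',D)):
    for r in finder.pinpoint(q,'clip0'): print(n,np.round(r['at'],1),round(r['confidence'],2),np.round(atz(q,r['at'],62,n=='W'),1))
go((415.5,271.6,140),0)
z=np.load('w7.npz');w={k:z[k] for k in z}
for uv in((272.9,120.4),(270.8,168.3),(268.3,211.3)): print('strip',np.round(atz(w,uv,62,1),1))
g=cv2.cvtColor(p['frame'],cv2.COLOR_RGB2GRAY)
for y in(295,300,307,314,320,365,370): print(y,[int(g[tuple(np.round(proj(p,(x,y,62),1)[::-1]).astype(int))]) for x in np.arange(402,430,1.5)])
cv2.imwrite('pics/w15c.png',cv2.resize(p['frame'][40:290,130:390,::-1],None,fx=2.3,fy=2.3,interpolation=2))
```

```text
W [256.  134.5] 0.79 [415.9 346.9  62. ]
W [251.9 197. ] 0.76 [410.9 272.9  62. ]
S [326.4 204.1] 0.73 [421.2 275.   62. ]
D [266.9 244.7] 0.73 [410.3 272.7  62. ]
D [249.1 265.9] 0.69 [419.8 349.9  62. ]
D [210.6 189.8] 0.25 [642.4 107.8  62. ]
D [240.8 189.8] 0.17 [564.   75.6  62. ]
from [415.4 299.1 223.1] -0.1 az,tx,ty,tz [-0.017 -0.688  0.004  2.078]
strip [417.  363.7  62. ]
strip [414.8 302.   62. ]
strip [412.2 243.3  62. ]
295 [206, 210, 204, 198, 198, 194, 222, 228, 225, 226, 228, 211, 207, 206, 201, 207, 204, 201, 200]
300 [205, 211, 203, 200, 203, 162, 217, 228, 225, 226, 229, 215, 208, 205, 204, 203, 203, 203, 200]
307 [83, 203, 203, 199, 203, 139, 212, 231, 227, 227, 228, 221, 205, 206, 205, 206, 203, 203, 201]
314 [97, 97, 167, 192, 188, 190, 217, 233, 228, 228, 229, 228, 212, 211, 212, 216, 121, 90, 97]
320 [89, 101, 101, 102, 97, 94, 228, 251, 159, 83, 224, 255, 88, 101, 101, 100, 102, 103, 99]
365 [196, 198, 204, 206, 201, 203, 200, 170, 224, 234, 233, 235, 231, 206, 209, 205, 208, 203, 204]
370 [194, 197, 204, 208, 201, 203, 198, 202, 234, 216, 216, 227, 232, 211, 209, 205, 208, 202, 206]
```

Run:
```python
from h import *
z=np.load('w7.npz');w={k:z[k] for k in z}
for a,b in (((443,168),(443,216)),((438,312),(435,360))):
    print([np.round(atz(w,(110+u/2.4,60+v/2.4),103,1),1) for u,v in(a,b)])
f=w['frame'].astype(int)
for c in (278,282,286,290,293): print(c,f[120:215,c].sum(1).tolist())
```

```text
[array([439.3, 354.3, 103. ]), array([439.8, 331.3, 103. ])]
[array([438.6, 283.9, 103. ]), array([438. , 259.1, 103. ])]
278 [590, 586, 586, 588, 593, 600, 619, 474, 421, 528, 546, 545, 559, 560, 568, 555, 550, 566, 551, 541, 563, 558, 558, 538, 553, 545, 551, 511, 303, 274, 290, 293, 277, 288, 292, 277, 281, 276, 326, 334, 551, 610, 587, 590, 580, 589, 577, 587, 583, 588, 579, 588, 581, 576, 581, 588, 582, 587, 590, 583, 578, 585, 585, 581, 592, 558, 365, 345, 358, 372, 368, 369, 367, 361, 377, 376, 360, 368, 370, 367, 365, 367, 366, 362, 369, 319, 279, 267, 270, 275, 248, 249, 230, 228, 228]
282 [598, 600, 591, 589, 600, 603, 602, 627, 489, 329, 361, 373, 356, 363, 386, 374, 374, 360, 387, 377, 380, 360, 379, 364, 359, 371, 376, 354, 285, 290, 270, 281, 269, 271, 285, 277, 275, 282, 264, 262, 260, 292, 301, 520, 593, 569, 565, 572, 566, 567, 565, 565, 560, 551, 559, 545, 554, 545, 548, 544, 546, 548, 542, 540, 549, 545, 566, 402, 319, 368, 370, 363, 364, 368, 383, 367, 373, 371, 377, 366, 365, 382, 377, 362, 363, 367, 349, 470, 509, 503, 480, 518, 524, 525, 523]
286 [555, 566, 552
[... 721 characters left out ...]
 520, 518, 512, 515, 535, 542, 519, 510, 518, 549, 563, 575, 565, 546, 539, 529, 537, 525, 538, 392, 397, 422, 454, 467, 475, 467, 494, 487, 464, 477, 482, 472, 481, 482, 471, 460, 483, 468, 474, 524, 522, 507, 497, 522]
293 [513, 518, 523, 533, 525, 536, 523, 523, 538, 481, 367, 361, 371, 366, 378, 379, 385, 395, 397, 389, 384, 395, 389, 397, 421, 405, 412, 412, 426, 420, 517, 552, 537, 531, 530, 518, 521, 521, 544, 544, 557, 563, 548, 551, 536, 552, 541, 542, 532, 525, 546, 545, 528, 517, 494, 491, 504, 520, 538, 528, 537, 537, 543, 542, 537, 538, 526, 512, 514, 528, 532, 536, 525, 528, 529, 528, 511, 514, 521, 540, 535, 551, 517, 517, 527, 522, 535, 521, 496, 512, 526, 527, 529, 510, 518]
```

play_rows(moves=[0,0,0.38,-0.4,-0.04,0.3,-0.5,0,0,0.38,-0.7,-0.04,0.8,-0.5,0,0,0.38,-0.71,-0.04,1.3,-0.5,0,0,0.38,-0.71,-0.04,1.8,-0.5,0,0,0.38,-0.71,-0.04,2.2,-0.5,0,0,0.38,-0.71,-0.04,2.45,-0.5,0,0,0.38,-0.71,-0.04,2.45,-0.5,0,0,0.38,-0.71,-0.04,2.45,-0.5,0,0,0.38,-0.71,-0.04,2.45,-0.5,0,0,0.38,-0.71,-0.04,2.45,-0.5], force=25)

```text
time_s: 62.73
ee_pos: [413.9, 271.9, 126.0]
eef_rot: [[0.04, 0.999, 0.001], [0.999, -0.04, 0.001], [0.001, 0.001, -1.0]]
wrist_force: [-1.0, -0.3, 0.1]
finger_gap: 70.6
finger_force: 0.0
```

Run:
```python
from h import *
go((413.2,271.7,80),-2.3)
```

```text
from [413.9 271.9 126. ] -2.3 az,tx,ty,tz [ 1.000e-03 -6.000e-03 -1.700e-02  1.149e+00]
```

play_rows(moves=[0,0,0,-0.006,-0.015,0.3,-0.5,0,0,0,-0.006,-0.015,0.6,-0.5,0,0,0,-0.006,-0.015,0.9,-0.5,0,0,0,-0.006,-0.015,1.1,-0.5,0,0,0,-0.006,-0.015,1.15,-0.5,0,0,0,-0.006,-0.015,1.15,-0.3,0,0,0,-0.006,-0.015,1.15,0,0,0,0,-0.006,-0.015,1.15,0.2,0,0,0,-0.006,-0.015,1.15,0.5,0,0,0,-0.006,-0.015,1.15,0.6])

```text
time_s: 63.57
ee_pos: [417.0, 272.3, 80.7]
eef_rot: [[0.041, 0.999, 0.008], [0.999, -0.041, 0.003], [0.004, 0.007, -1.0]]
wrist_force: [6.8, -1.1, 5.4]
finger_gap: 40.7
finger_force: 3.3
```

play_rows(moves=[0,0,0,0,0,0,0.8,0,0,0,0,0,0,0.8,0,0,0,0,0,0,0.8,0,0,0,0,0,0,0.8,0,0,0,0,0,0,0.8,0,0,0,0,0,0,0.8,0,0,0,0,0,0,0.8,0,0,0,0,0,0,0.8,0,0,0,0,0,0,0.8,0,0,0,0,0,0,0.8])

```text
time_s: 64.4
ee_pos: [418.0, 272.4, 81.8]
eef_rot: [[0.042, 0.999, 0.01], [0.999, -0.042, 0.004], [0.004, 0.009, -1.0]]
wrist_force: [5.7, -2.4, 13.3]
finger_gap: 37.0
finger_force: 24.9
```

Run:
```python
from h import *
go((413.2,271.7,80),-2.3);o=bot.get_obs();print(o['wrist_force'],o['ft_torque'],o['finger_gap'],o['finger_force'])
```

```text
from [418.  272.4  81.8] -2.38 az,tx,ty,tz [-0.014 -0.023 -0.119  0.046]
[ 5.70531948 -2.43022682 13.28159259] [-0.58794285 -1.518163    0.03975637] 36.968435332071266 24.935302063822746
```

play_rows(moves=[0,0,0,0,0.06,0,1,0,0,0,0,0.1,0,1,0,0,0,0,0.1,0,1,0,0,0,0,0.1,0,1,0,0,0,0,0.1,0,1,0,0,0,0,0.1,0,1,0,0,0,0,0.1,0,1,0,0,0,0,0.1,0,1,0,0,0,0,0.1,0,1,0,0,0,0,0.1,0,1], force=30)

```text
time_s: 65.23
ee_pos: [419.2, 272.5, 82.7]
eef_rot: [[0.04, 0.999, 0.006], [0.999, -0.04, 0.003], [0.003, 0.006, -1.0]]
wrist_force: [-1.6, -2.8, 27.6]
finger_gap: 35.5
finger_force: 30.5
```

Run:
```python
from h import *
go((413.2,271.7,80),-2.3);o=bot.get_obs();print(o['wrist_force'],o['ft_torque'],o['finger_gap'],o['finger_force'])
p=cap('side');x=np.array(p['frame']);u,v=proj(p,o['ee_pos']).astype(int);print(u,v)
cv2.imwrite('pics/d3.png',cv2.resize(x[v-35:v+25,u-40:u+40,::-1],None,fx=9,fy=9,interpolation=2))
```

```text
from [419.2 272.5  82.7] -2.31 az,tx,ty,tz [-0.002 -0.026 -0.15   0.067]
[-1.59350253 -2.82336056 27.64126964] [-0.57403323  0.41749916  0.0591679 ] 35.45234782028839 30.469761779531837
263 236
```

play_rows(moves=[0,0,0,0,0,-0.02,1,0,0,0,0,0,-0.04,1,0,0,0,0,0,-0.06,1,0,0,0,0,0,-0.07,1,0,0,0,0,0,-0.08,1,0,0,0,0,0,-0.08,1,0,0,0,0,0,-0.08,1,0,0,0,0,0,-0.08,1,0,0,0,0,0,-0.08,1,0,0,0,0,0,-0.08,1])

```text
time_s: 66.12
ee_pos: [421.5, 272.5, 85.4]
eef_rot: [[0.041, 0.999, 0.009], [0.999, -0.041, 0.004], [0.005, 0.009, -1.0]]
wrist_force: [4.3, -2.7, 18.5]
finger_gap: 31.5
finger_force: 29.1
```

Run:
```python
from h import *
go((413.2,271.7,80),-2.3);o=bot.get_obs();print(o['wrist_force'],o['ft_torque'],o['finger_gap'],o['finger_force'])
```

```text
from [421.5 272.5  85.4] -2.36 az,tx,ty,tz [-0.01  -0.029 -0.207  0.136]
[ 4.26979274 -2.67769905 18.51117725] [-5.74849872e-01 -1.02059002e+00  1.86510502e-04] 31.514848397605924 29.082490392029285
```

play_rows(moves=[0,0,0,0,-0.04,-0.02,1,0,0,0,0,-0.08,-0.03,1,0,0,0,0,-0.12,-0.04,1,0,0,0,0,-0.16,-0.05,1,0,0,0,0,-0.2,-0.06,1,0,0,0,0,-0.2,-0.06,1,0,0,0,0,-0.2,-0.06,1,0,0,0,0,-0.2,-0.06,1,0,0,0,0,-0.2,-0.06,1,0,0,0,0,-0.2,-0.06,1])

```text
time_s: 66.95
ee_pos: [410.4, 272.4, 85.7]
eef_rot: [[0.04, 0.999, 0.003], [0.999, -0.04, 0.002], [0.002, 0.003, -1.0]]
wrist_force: [3.2, 0.0, 7.7]
finger_gap: 28.9
finger_force: 28.8
```

Run:
```python
from h import *
go((413.2,271.7,80),-2.3);o=bot.get_obs();print(o['wrist_force'],o['ft_torque'],o['finger_gap'],o['finger_force'])
p=cap('side');x=np.array(p['frame']);u,v=proj(p,o['ee_pos']).astype(int);print(u,v)
cv2.imwrite('pics/d4.png',cv2.resize(x[v-35:v+25,u-40:u+40,::-1],None,fx=9,fy=9,interpolation=2))
```

```text
from [410.4 272.4  85.7] -2.3 az,tx,ty,tz [ 0.001 -0.015  0.07   0.143]
[3.15934455 0.01082183 7.73107498] [-0.00906719 -0.88667627 -0.01753733] 28.892964113660398 28.819432826712728
267 236
```

View pics/d4.png

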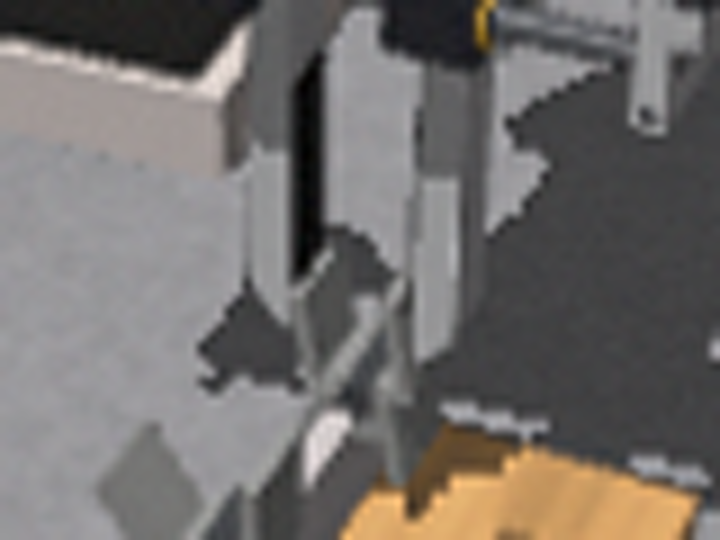

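play_rows(moves=[0,0,0,0,0,-0.1,1,0,0,0,0,0,-0.25,1,0,0,0,0,0,-0.4,1,0,0,0,0,0,-0.7,1,0,0,0,0,0,-1.1,1,0,0,0,0,0,-1.6,1,0,0,0,0,0,-2.0,1,0,0,0,0,0,-2.2,1,0,0,0,0,0,-2.2,1,0,0,0,0,0,-2.2,1])

```text
time_s: 67.83
ee_pos: [408.1, 271.2, 172.6]
eef_rot: [[0.04, 0.999, -0.001], [0.999, -0.04, -0.0], [-0.0, -0.001, -1.0]]
wrist_force: [-0.1, -0.2, 0.1]
finger_gap: 28.7
finger_force: 28.9
```

Run:
```python
from h import *
o=bot.get_obs();print(o['wrist_force'],o['ft_torque'],o['finger_gap'],o['finger_force'])
p=cap('wrist');S=cap('scene');D=cap('side');R={}
for n,q in(('W',p),('S',S),('D',D)):
    for r in finder.pinpoint(q,'clip0')[:3]:
        rr=ray(q,r['at'],n=='W');X,e=tri([rr]*1+[(np.array(o['ee_pos']),np.array([0.,0,1]))]);print(n,np.round(r['at']),round(r['confidence'],2),np.round(X,1),np.round(e[0],1))
# dark/metal silhouette in the wrist view just below the tips
u,v=proj(p,o['ee_pos'],1);print(u,v)
go((620,25.7,190),0)
```

```text
[-0.12608894 -0.17690157  0.13344174] [-0.02912169  0.01042998  0.01426818] 28.694152445687234 28.915598737075925
W [258. 110.] 0.62 [ 392.1  297.8 4945. ] 31.0
W [247. 217.] 0.59 [405.  271.6 150.1] 3.1
S [331. 180.] 0.53 [408.2 270.4 161.6] 0.8
S [350. 209.] 0.53 [406.5 307.4  54.1] 36.2
D [252. 264.] 0.89 [424.8 278.5   5.1] 18.3
D [272. 211.] 0.76 [404.4 269.9 150.4] 3.9
255.87456965409402 229.39899538606508
from [408.1 271.2 171.9] -2.27 az,tx,ty,tz [-0.379 -5.923  5.536 -0.451]
```

play_rows(moves=[0,0,-0.2,-0.4,0.4,-0.1,1,0,0,-0.38,-1.1,1.0,-0.2,1,0,0,-0.38,-1.8,1.7,-0.2,1,0,0,-0.38,-2.5,2.4,-0.2,1,0,0,-0.38,-3.2,3.0,-0.2,1,0,0,-0.38,-3.9,3.7,-0.2,1,0,0,-0.38,-4.6,4.3,-0.2,1,0,0,-0.38,-5.2,4.9,-0.2,1,0,0,-0.38,-5.7,5.3,-0.2,1,0,0,-0.38,-5.92,5.54,-0.2,1])

```text
time_s: 68.97
ee_pos: [622.2, 20.9, 179.7]
eef_rot: [[0.005, 1.0, -0.0], [1.0, -0.005, -0.002], [-0.002, -0.0, -1.0]]
wrist_force: [0.5, 0.4, 0.2]
finger_gap: 28.7
finger_force: 28.9
```

play_rows(moves=[0,0,0,0,0,0.1,1,0,0,0,0,0,0.3,1,0,0,0,0,0,0.5,1,0,0,0,0,0,0.7,1,0,0,0,0,0,0.8,1,0,0,0,0,0,0.9,1,0,0,0,0,0,1.0,1,0,0,0,0,0,1.0,1,0,0,0,0,0,1.0,1,0,0,0,0,0,1.0,1])

```text
time_s: 69.8
ee_pos: [620.8, 26.1, 141.0]
eef_rot: [[0.0, 1.0, 0.001], [1.0, -0.0, 0.0], [0.0, 0.001, -1.0]]
wrist_force: [0.4, -0.6, -0.5]
finger_gap: 29.0
finger_force: 28.9
```

Run:
```python
from h import *
go((620,25.7,108.5),0)
p=cap('wrist','w16.png');g=cv2.cvtColor(p['frame'],cv2.COLOR_RGB2GRAY);print(np.round(proj(p,bot.get_obs()['ee_pos'],1)))
for y in(50,60,70): print([int(g[tuple(np.round(proj(p,(x,y,86),1)[::-1]).astype(int))]) for x in range(606,646,2)])
for r in finder.pinpoint(p,'clip0'): print(np.round(r['at']),round(r['confidence'],2),np.round(atz(p,r['at'],bot.get_obs()['ee_pos'][2]-22,1),1))
```

```text
from [620.8  26.1 141. ] -0.0 az,tx,ty,tz [-0.    -0.011 -0.021  0.812]
[256. 229.]
[182, 122, 122, 247, 242, 180, 115, 243, 238, 238, 239, 242, 239, 240, 242, 241, 241, 245, 239, 241]
[179, 184, 182, 135, 110, 255, 101, 241, 238, 237, 239, 243, 240, 239, 244, 241, 241, 244, 241, 242]
[180, 181, 182, 90, 165, 250, 102, 243, 238, 238, 237, 239, 239, 239, 244, 243, 240, 243, 238, 244]
[247. 216.] 0.87 [614.7  27.4 119.1]
```

Run:
```python
from h import *
p=cap('wrist');o=bot.get_obs();X=np.array(o['ee_pos'])
g=cv2.cvtColor(p['frame'],cv2.COLOR_RGB2GRAY)
y=X[1]+12
for dz in (5,0,-4,-8,-12,-16,-20,-24,-28,-32,-35,-40):
    r=[]
    for dx in range(-24,26,2):
        u,v=proj(p,(X[0]+dx,y,X[2]+dz),1);r.append('%3d'%g[int(round(v)),int(round(u))])
    print('%4d'%dz,' '.join(r))
S=cap('scene');D=cap('side');rs=[]
for n,q in(('W',p),('S',S),('D',D)):
    r=finder.pinpoint(q,'clip0')
    for k in r:
        if np.linalg.norm(np.array(k['at'])-proj(q,X-[0,0,22],n=='W'))<18: rs.append(ray(q,k['at'],n=='W'));print(n,k['at']-proj(q,X-[0,0,22],n=='W'));break
print(tri(rs)[0]-X)
```

```text
5 190 179 127 138 122 119 111 196 188 120  88  91  80 177 137 134 100 115 107 241 238 240 237 239 236
   0 192 197 192 194 120 118 155 164 188  65  91  97  80 175 131 207 119 118 117 243 237 241 240 239 236
  -4 178 197 202 203 201 173  89 118 119  73  94  92  58 125 115 137 125 116 119 242 240 241 240 240 237
  -8 150 183 183 191 181 138  91 118 141  74  84  90  41 255 131  98 117 118 120 241 240 238 243 238 239
 -12  28 105 135 139 139  50 111 116 118  46  48  51  56 239 245 141 117 121 119 240 239 240 241 238 239
 -16  41  46  41  36  40  80 119 108 242 232 211 130 251 238 237 254 116 113 119 175 242 239 240 239 240
 -20  40  39  41  40  43  89 118 244 241 243 253 166 240 237 237 246 240 155 111 179 242 240 239 240 238
 -24  42  41  49  38  34 112 105 243 241 242 243 165 235 237 237 236 238 229 173 226 241 239 241 241 238
 -28  35  40  41  46  37  22 253 243 241 242 173 169 238 235 237 238 238 242 243 242 240 237 241 241 240
 -32  41  43  46  48  43  36 253 242 240 243 111 169 238 237 237 236 240 240 242 240 241 240 240 243 240
 -35  38  43  43  40  33  37 252 241 242 244 109 168 238 235 239 239 239 240 241 238 239 242 240 240 240
 -40  41  40  42  38  43   9 252 243 242 244 114 167 237 237 236 238 241 242 240 242 239 241 239 241 242
W [-8.95519156  1.67952601]
S [ 0.69911929 -0.24982119]
D [ 0.83295541 -0.26005879]
[ -3.74237748   0.11086976 -21.48904796]
```

play_rows(moves=[0,0,0,-0.01,0.03,0.1,1,0,0,0,-0.01,0.03,0.2,1,0,0,0,-0.01,0.03,0.3,1,0,0,0,-0.01,0.03,0.4,1,0,0,0,-0.01,0.03,0.5,1,0,0,0,-0.01,0.03,0.6,1,0,0,0,-0.01,0.03,0.7,1,0,0,0,-0.01,0.03,0.7,1,0,0,0,-0.01,0.03,0.7,1,0,0,0,-0.01,0.03,0.7,1])

```text
time_s: 71.03
ee_pos: [621.8, 25.6, 112.9]
eef_rot: [[0.0, 1.0, 0.0], [1.0, -0.0, -0.0], [-0.0, 0.0, -1.0]]
wrist_force: [-1.1, 0.4, 3.3]
finger_gap: 29.0
finger_force: 29.2
```

play_rows(moves=[0,0,0,0,0,0.03,1,0,0,0,0,0,0.06,1,0,0,0,0,0,0.09,1,0,0,0,0,0,0.12,1,0,0,0,0,0,0.12,1,0,0,0,0,0,0.12,1,0,0,0,0,0,0.12,1,0,0,0,0,0,0.12,1,0,0,0,0,0,0.12,1,0,0,0,0,0,0.12,1])

```text
time_s: 71.87
ee_pos: [622.2, 25.9, 112.1]
eef_rot: [[0.0, 1.0, 0.002], [1.0, -0.0, -0.0], [-0.0, 0.002, -1.0]]
wrist_force: [-7.6, -1.3, 27.9]
finger_gap: 28.8
finger_force: 31.1
```

Run:
```python
from h import *
go((622,25.7,100),0);o=bot.get_obs();print(o['wrist_force'],o['ft_torque'],o['finger_gap'],o['finger_force'])
```

```text
from [622.2  25.9 112.1] -0.01 az,tx,ty,tz [-0.002 -0.004 -0.004  0.303]
[-7.57707812 -1.33400099 27.89107002] [-0.1602844   2.25664848 -0.01204974] 28.78544362162203 31.135208252817392
```

play_rows(moves=[0,0,0,0,0,-0.02,1,0,0,0,0,0,-0.04,1,0,0,0,0,0,-0.07,1,0,0,0,0,0,-0.07,1,0,0,0,0,0,-0.07,1,0,0,0,0,0,-0.07,1,0,0,0,0,0,-0.07,1,0,0,0,0,0,-0.07,1,0,0,0,0,0,-0.07,1,0,0,0,0,0,-0.07,1])

```text
time_s: 72.7
ee_pos: [621.9, 25.7, 112.5]
eef_rot: [[0.0, 1.0, 0.001], [1.0, -0.0, -0.0], [-0.0, 0.001, -1.0]]
wrist_force: [-4.7, 0.0, 13.9]
finger_gap: 29.0
finger_force: 30.0
```

Run:
```python
from h import *
o=bot.get_obs();X=np.array(o['ee_pos']);print(X,o['wrist_force'])
W=cap('wrist');S=cap('scene','s2.png');D=cap('side','d5.png');rs=[]
for n,q in(('W',W),('S',S),('D',D)):
    a=proj(q,(623,25.7,86),n=='W');b=proj(q,(623,25.7,99),n=='W');print(n,'seated',np.round(a,1),'tip',np.round(b,1))
    for k in finder.pinpoint(q,'clip0'):
        if np.linalg.norm(np.array(k['at'])-a)<25: rs.append(ray(q,k['at'],n=='W'));print(n,np.round(k['at'],1),round(k['confidence'],2));break
    for k in finder.find_in(q,'clip0'):
        if np.linalg.norm(np.array(k['at'])-a)<25: print(n,'f',np.round(k['at'],1),round(k['confidence'],2));break
print(tri(rs))
g=cv2.cvtColor(W['frame'],cv2.COLOR_RGB2GRAY)
for yo in (8,12):
  for z in range(120,68,-4):
    print(yo,z,' '.join('%3d'%g[tuple(np.round(proj(W,(x,25.7+yo,z),1)[::-1]).astype(int))] for x in range(600,648,2)))
```

```text
[621.93738372  25.72189774 112.54669652] [-4.71774251  0.02774075 13.88827074]
W seated [257.4 215.5] tip [257.5 221.9]
W [248.1 216.6] 0.63
W f [251.9 226.7] 0.74
S seated [221.9 223.7] tip [221.7 221.2]
S [225.8 220.8] 0.42
S f [225.8 221.8] 0.43
D seated [229.4 171. ] tip [229.2 167. ]
D [234.1 173.7] 0.66
D f [231.8 169. ] 0.68
(array([610.4531332 ,  26.7429145 ,  81.71898071]), [6.500235921789331, 4.6615895589298795, 3.1392004535662217])
8 120 146 152 151 135  66 118 140 190 121  91  91 105 177 123 119  77  75 112 109 152 151 143 167 249
8 116 203 205 149 110 117 112 172 188  62  92  92 102 174 127 120  68  97 117 109 145 175 254 241 237
8 112 167 174 195  96 120 117 188 193  66  94  90 105 176 133 204  76 119 112 249 249 245 239 239 239
8 108 136 131 120 115 115 179 186 195  64  93  91 102 175 131 204  79 119 113 240 241 239 239 239 240
8 104  36  44  30 123 117 182 191 198  75  90  89 104 176 131 205 108 120 121 244 241 237 239 242 239
8 100  37  40  68 127 131 113 109 111  76  95  91  75 122 108 197 118 117 120 241 241 239 241 242 240
8 96  41  43  40  47  91 119 116  76  78 
[... 1297 characters left out ...]
  38  41  84 122 192 255 252 106 229 246 235 237 255 108 115 113 208 239 240 240 239 240
12 92  39  44  42  39 109 112 245 242 182 114 243 237 236 237 244 253 153 110 215 239 241 240 238 241
12 88  35  38  39  39 117 104 248 240 178 114 242 237 237 236 244 241 229 182 244 240 242 240 239 239
12 84  44  47  40  33 254 249 244 241 177 136 240 236 236 234 239 237 241 245 243 240 242 240 240 243
12 80  19  39  41  34 245 242 241 241 177 135 241 235 237 237 238 238 241 242 242 240 240 239 241 241
12 76  23  41  39  16 247 241 242 241 179 137 240 237 236 237 238 239 238 241 242 238 242 239 239 241
12 72  22   9  33   5 244 241 242 243 176 139 239 236 235 236 238 239 239 240 242 239 241 243 242 242
```

play_rows(moves=[0,0,0,0,-0.03,0,1,0,0,0,0,-0.06,0,1,0,0,0,0,-0.09,0,1,0,0,0,0,-0.12,0,1,0,0,0,0,-0.12,0,1,0,0,0,0,-0.12,0,1,0,0,0,0,-0.12,0,1,0,0,0,0,-0.12,0,1,0,0,0,0,-0.12,0,1,0,0,0,0,-0.12,0,1])

```text
time_s: 73.98
ee_pos: [620.9, 25.7, 112.7]
eef_rot: [[0.0, 1.0, 0.008], [1.0, -0.0, 0.0], [0.0, 0.008, -1.0]]
wrist_force: [2.4, -0.6, 7.9]
finger_gap: 28.7
finger_force: 29.1
```

```bash
cat >> h.py <<'E'
def prof(yo,X,zs,x0,x1):
    W=cap('wrist');g=cv2.cvtColor(W['frame'],cv2.COLOR_RGB2GRAY)
    for z in zs: print(z,' '.join('%3d'%g[tuple(np.round(proj(W,(x,X[1]+yo,z),1)[::-1]).astype(int))] for x in range(x0,x1,2)))
E
python3 - <<'E'
from h import *
o=bot.get_obs();X=np.array(o['ee_pos']);print(X,o['wrist_force'],o['ft_torque'],o['finger_gap'],o['finger_force'])
prof(8,X,range(104,68,-4),600,648)
E
```

```text
[620.91701901  25.71067252 112.72013692] [ 2.38611632 -0.6335961   7.86462222] [-0.08489241 -0.68472396 -0.02357393] 28.699620032831913 29.084607157856226
104  34  34  88 113 142 195 190 122  91  93  81 179 179 183  86 118 116 171 240 240 238 239 237 239
100  39  41 106 120 125 116 120  70  90  91  79 130 114 110 149 118 115 117 243 241 239 239 240 237
96  39  42  37  36  74 117 115  83  90  96  79 134 162 133 115 120 121 111 244 241 238 240 241 238
92  41  44  42  42  77 118 115  74  74  81  82 183 253 107 117 122 119 119 244 241 239 239 242 239
88  42  42  46  39 111 115 108  66  45  56  38 195 236 240 115 115 119 123 242 240 241 240 239 239
84  39  36  40  44 117 109 255 241 166 141 250 239 236 237 251 131 116 119 136 240 241 239 241 242
80  45  45  41  75 117 101 247 247 183 174 247 237 236 238 245 248 133 112 151 239 241 240 240 242
76  36  40  35 103 105 188 241 242 178 169 241 237 236 236 239 238 253 180 225 242 242 239 240 242
72  39  40  37  80 255 247 241 243 177 168 239 238 237 235 241 239 237 244 243 239 240 240 241 240
```

play_rows(moves=[0,0,0,0,0,0,0.4,0,0,0,0,0,0,0.35,0,0,0,0,0,0,0.3,0,0,0,0,0,0,0.2,0,0,0,0,0,0,0.1,0,0,0,0,0,0,0,0,0,0,0,0,0,-0.2,0,0,0,0,0,0,-0.4,0,0,0,0,0,0,-0.4,0,0,0,0,0,0,-0.4])

```text
time_s: 74.87
ee_pos: [616.6, 25.6, 110.4]
eef_rot: [[0.0, 1.0, -0.001], [1.0, -0.0, -0.0], [-0.0, -0.001, -1.0]]
wrist_force: [-1.0, -0.4, 0.5]
finger_gap: 65.3
finger_force: 0.1
```

play_rows(moves=[0,0,0,0,0,-0.5,-0.4,0,0,0,0,0,-1.2,-0.4,0,0,0,0,0,-2.0,-0.4,0,0,0,0,0,-2.6,-0.4,0,0,0,0,0,-2.6,-0.4,0,0,0,0,0,-2.6,-0.4,0,0,0,0,0,-2.6,-0.4,0,0,0,0,0,-2.6,-0.4,0,0,0,0,0,-2.6,-0.4,0,0,0,0,0,-2.6,-0.4])

```text
time_s: 75.7
ee_pos: [616.3, 25.6, 213.5]
eef_rot: [[-0.0, 1.0, -0.002], [1.0, 0.0, -0.0], [-0.0, -0.002, -1.0]]
wrist_force: [-0.5, 0.4, -1.3]
finger_gap: 65.8
finger_force: 0.0
```

Run:
```python
from h import *
o=bot.get_obs();X=np.array(o['ee_pos']);print(X,o['wrist_force'],o['finger_gap'])
W=cap('wrist','w17.png');S=cap('scene','s3.png');D=cap('side','d6.png');rs=[]
for n,q in(('W',W),('S',S),('D',D)):
    a=proj(q,(623.4,25.7,86),n=='W');print(n,np.round(a,1))
    for k in finder.pinpoint(q,'clip0'):
        if np.linalg.norm(np.array(k['at'])-a)<25: rs.append(ray(q,k['at'],n=='W'));print(np.round(k['at'],1),round(k['confidence'],2));break
print(tri(rs))
g=cv2.cvtColor(W['frame'],cv2.COLOR_RGB2GRAY)
for z,yo in ((127,12),(127,0),(127,-12),(110,12),(100,12),(92,12),(86,12),(80,12),(76,12),(72,12)): print(z,yo,' '.join('%3d'%g[tuple(np.round(proj(W,(x,25.7+yo,z),1)[::-1]).astype(int))] for x in range(600,660,2)))
```

```text
[616.3415478   25.57843058 213.52464165] [-0.46243218  0.43954639 -1.3284665 ] 65.75114096657498
W [262.9 182.8]
[261.  183.1] 0.72
S [221.9 223.8]
[222.3 221.9] 0.67
D [229.3 171. ]
[230.7 170.3] 0.65
(array([619.79223791,  25.54370409,  89.14856328]), [1.5949032736191306, 0.7899305685298739, 0.9883986764438171])
127 12  43  44  38  15 255 141 114 198 194 175  72  93  80 176 193 182 127 135 132 136 126 112 128 182 245 241 240 242 241 239
127 0 165 192 200 205 122 199 169 195 194 170  69  98  95 185 194 173 133 134 134 134 133 131 127 174 160 241 241 241 237 238
127 -12 179 180 179 183 187 186 154  81 130 106 123 119 111 128 123 124 125 124 125 104 247 248 225 207 239 240 238 242 236 236
110 12  48  49  33 195 249 253 253 253 108  80  73  89  89  68 116 129 156 186 232 252 243 244 243 241 242 239 241 240 242 242
100 12  17  45  37 188 247 242 242 255 107 133 255 242 255 185 115 243 244 244 241 242 241 243 243 242 242 243 240 242 242 242
92 12  25  37  32 192 247 243 243 255 105 103 247 245 245 225 189 246 245 245 242 242 244 242 243 242 242 244 241 243 240 243
86 12   8  12  20 195 247 243 242 255 112 132 246 240 239 241 253 249 243 243 244 241 245 241 243 243 244 242 242 240 243 241
80 12  22  18   0 252 247 243 243 255 114 130 245 239 240 239 245 243 243 244 243 241 242 243 243 243 243 242 243 242 242 240
76 12  20  28   0 252 243 244 244 255 115 134 245 239 239 238 244 242 241 245 244 241 242 242 243 242 245 244 243 242 242 239
72 12  24  14   0 249 247 243 244 255 114 128 246 240 240 239 242 242 240 241 244 241 244 243 245 243 245 243 244 241 240 244
```

play_rows(moves=[0,0,0.1,0.6,-0.4,0,-0.4,0,0,0.38,1.5,-0.95,0,-0.4,0,0,0.38,2.4,-1.5,0.2,-0.5,0,0,0.38,3.3,-2.1,0.4,-0.5,0,0,0.38,4.2,-2.7,0.6,-0.5,0,0,0.38,5.1,-3.3,0.8,-0.5,0,0,0.38,6.0,-3.8,1.0,-0.5,0,0,0.38,6.9,-4.4,1.2,-0.5,0,0,0.38,7.6,-4.9,1.4,-0.5,0,0,0.38,7.93,-5.06,1.6,-0.5])

```text
time_s: 76.83
ee_pos: [410.4, 348.1, 150.8]
eef_rot: [[0.033, 0.999, -0.001], [0.999, -0.033, 0.003], [0.003, -0.001, -1.0]]
wrist_force: [0.6, 0.3, 0.0]
finger_gap: 70.6
finger_force: 0.0
```

play_rows(moves=[0,0,0,0,0,0.1,-0.5,0,0,0,0,0,0.3,-0.5,0,0,0,0,0,0.5,-0.5,0,0,0,0,0,0.6,-0.5,0,0,0,0,0,0.6,-0.5,0,0,0,0,0,0.6,-0.5,0,0,0,0,0,0.6,-0.5,0,0,0,0,0,0.6,-0.5,0,0,0,0,0,0.6,-0.5,0,0,0,0,0,0.6,-0.5])

```text
time_s: 77.67
ee_pos: [414.9, 342.9, 127.0]
eef_rot: [[0.04, 0.999, 0.0], [0.999, -0.04, 0.0], [0.001, 0.0, -1.0]]
wrist_force: [0.7, -0.0, 0.5]
finger_gap: 70.4
finger_force: 0.0
```

Run:
```python
from h import *
go((415,342.8,77),-2.3)
W=cap('wrist');S=cap('scene');D=cap('side')
# finder offset: clip B seated on strip vs clip on fence
for n,q in(('W',W),('S',S),('D',D)):
    P=finder.pinpoint(q,'clip0')
    for nm,T in(('B',(415.8,342.8,62)),('F',(623.4,25.6,86))):
        a=proj(q,T,n=='W')
        for k in P:
            if np.linalg.norm(np.array(k['at'])-a)<20: print(n,nm,np.round(np.array(k['at'])-a,1),round(k['confidence'],2));break
print('A seated earlier D',np.array([266.9,244.7])-proj(D,(413.2,271.7,62)),'S',np.array([326.4,204.1])-proj(S,(413.2,271.7,62)))
print('B earlier D',np.array([249.1,265.9])-proj(D,(415.8,342.8,62)))
```

```text
from [414.9 342.9 127. ] -2.29 az,tx,ty,tz [ 1.000e-03 -3.000e-03  4.000e-03  1.251e+00]
W B [-0.7 -2.2] 0.81
S B [5.2 0.1] 0.5
S F [ 1.  -3.1] 0.47
D B [-0.8 -0.5] 0.79
D F [ 0.9 -4.6] 0.4
A seated earlier D [1.03744095 0.59158026] S [0.22444302 2.34479293]
B earlier D [-3.16400515  1.70736206]
```

play_rows(moves=[0,0,0,0,0,0.3,-0.5,0,0,0,0,0,0.6,-0.5,0,0,0,0,0,0.9,-0.5,0,0,0,0,0,1.15,-0.5,0,0,0,0,0,1.25,-0.5,0,0,0,0,0,1.25,-0.3,0,0,0,0,0,1.25,-0.1,0,0,0,0,0,1.25,0,0,0,0,0,-0.03,1.25,0.1,0,0,0,0,-0.06,1.25,0.2])

```text
time_s: 78.8
ee_pos: [416.9, 344.0, 78.6]
eef_rot: [[0.042, 0.999, 0.008], [0.999, -0.042, 0.004], [0.004, 0.008, -1.0]]
wrist_force: [4.5, -0.7, 3.3]
finger_gap: 41.0
finger_force: 2.4
```

play_rows(moves=[0,0,0,0,-0.03,0,0.5,0,0,0,0,-0.06,-0.02,1,0,0,0,0,-0.09,-0.04,1,0,0,0,0,-0.12,-0.06,1,0,0,0,0,-0.12,-0.08,1,0,0,0,0,-0.12,-0.1,1,0,0,0,0,-0.12,-0.12,1,0,0,0,0,-0.12,-0.12,1,0,0,0,0,-0.12,-0.12,1,0,0,0,0,-0.12,-0.12,1])

```text
time_s: 79.63
ee_pos: [407.2, 343.0, 81.3]
eef_rot: [[0.04, 0.999, -0.0], [0.999, -0.04, -0.0], [-0.0, -0.0, -1.0]]
wrist_force: [0.3, -1.1, -0.4]
finger_gap: 27.3
finger_force: 30.0
```

Run:
```python
from h import *
go((415,342.8,77),-2.3);o=bot.get_obs();print(o['wrist_force'],o['ft_torque'],o['finger_gap'],o['finger_force'])
prof(12,o['ee_pos'],range(80,40,-4),392,440)
```

```text
from [407.2 343.   81.3] -2.28 az,tx,ty,tz [0.003 0.002 0.194 0.107]
[ 0.32093036 -1.07628766 -0.37655893] [ 0.01052178 -0.00439089  0.01366879] 27.31497136508193 29.99083310365677
80 202 160 109 170 178 178  64  82  92  75 108 106 137 108 108 127 126 126 202 194 181 168 177 175
76 206 134 119 116 116 102  69  84  90  81  69 206  98 106 129 128 133 125 211 197 181 178 176 181
72 205 203 201 216 141 108  64  55  50  59  61 232 242 122 101 104 126 128 135 195 179 181 175 184
68 205 197 201 208 152 112  70  48  59  69  65 231 228 235 185 107 114 117 137 197 179 176 178 184
64 205 194 200 210 111 110 136 147 141 154  67 232 227 230 229 201 143  98 108 203 195 177 180 182
60 206 195 198 209 124 108 206 214 206 215  69 231 228 230 229 204 209 201 218 210 195 180 180 179
56 201 195 204 211 132 107 208 211 203 215  65 233 228 229 229 207 207 208 207 210 195 184 181 179
52 203 195 204 210 159 131 205 207 203 215  70 232 228 229 230 214 208 206 206 210 198 177 170 170
48 200 191 206 210 203 197 209 207 203 215  72 232 229 229 230 214 206 207 205 213 197 198 169 167
44 195 195 206 207 199 196 209 207 201 212  78 231 230 227 229 214 206 209 205 207 204 198 170 169
```

play_rows(moves=[0,0,0,0,0.05,0,1,0,0,0,0,0.1,0,1,0,0,0,0,0.12,-0.05,1,0,0,0,0,0.12,-0.2,1,0,0,0,0,0.12,-0.4,1,0,0,0,0,0.12,-0.7,1,0,0,0,0,0.12,-1.1,1,0,0,0,0,0.12,-1.6,1,0,0,0,0,0.12,-2.1,1,0,0,0,0,0.12,-2.5,1])

```text
time_s: 80.52
ee_pos: [412.5, 343.3, 183.8]
eef_rot: [[0.04, 0.999, 0.001], [0.999, -0.04, 0.001], [0.001, 0.001, -1.0]]
wrist_force: [0.8, 0.3, -0.2]
finger_gap: 27.4
finger_force: 30.0
```

Run:
```python
from h import *
o=bot.get_obs();print(o['wrist_force'],o['finger_gap'],o['finger_force'])
prof(12,o['ee_pos'],[o['ee_pos'][2]-d for d in range(0,44,4)],int(o['ee_pos'][0])-20,int(o['ee_pos'][0])+22)
go((620,-49.1,185),0)
```

```text
[ 0.82013693  0.28474553 -0.22358055] 27.42866896185048 29.991054832935333
183.81466721014644 191 201 204 203 107 105 182 179 182  60  85  81 138 140 111 138 105 114 126 129 150
179.81466721014644 196 202 201 206 101 115 119 107 110  61  80  90  45 125 119 109 108 123 130 128 128
175.81466721014644 195 205 200 199 201 202 213 103 109  62  84  87  67 216 213 146 105 113 128 126 125
171.81466721014644 197 206 203 204 204 205 208 107 104  44  49  49  44 222 205 214 215 127 106 120 127
167.81466721014644 198 202 202 207 203 199 209 105 107 153 139 151 165 219 204 208 212 199 152 102 114
163.81466721014644 201 200 201 211 201 205 208 107 106 220 216 234 230 222 206 204 209 199 177 165 188
159.81466721014644 199 199 201 207 195 202 205 104 100 208 170 233 229 219 204 203 209 198 173 180 178
155.81466721014644 205 201 197 207 195 205 204 100 136 209 134 231 228 218 205 206 207 194 174 179 178
151.81466721014644 204 202 201 211 195 208 194 202 224 209 136 231 227 219 207 207 209 199 184 178 181
147.81466721014644 204 201 201 212 196 210 198 203 211 205 137 232 228 219 207 207 208 203 185 181 185
143.81466721014644 202 200 208 208 196 205 197 204 213 206 137 231 229 228 207 209 205 207 188 178 179
from [413.9 344.7 186.5] -2.28 az,tx,ty,tz [-0.38  -9.632  5.541  0.037]
```

play_rows(moves=[0,0,-0.1,-0.5,0.3,0,1,0,0,-0.38,-1.3,0.75,0,1,0,0,-0.38,-2.15,1.25,0,1,0,0,-0.38,-3.0,1.75,0,1,0,0,-0.38,-3.85,2.2,0,1,0,0,-0.38,-4.7,2.7,0,1,0,0,-0.38,-5.55,3.2,0,1,0,0,-0.38,-6.4,3.7,0,1,0,0,-0.38,-7.2,4.15,0,1,0,0,-0.38,-8.0,4.6,0,1])

```text
time_s: 81.4
ee_pos: [583.8, 13.9, 181.8]
eef_rot: [[0.0, 1.0, 0.0], [1.0, -0.0, 0.0], [0.0, 0.0, -1.0]]
wrist_force: [1.5, 1.2, -0.1]
finger_gap: 27.2
finger_force: 30.0
```

play_rows(moves=[0,0,0,-0.7,0.4,0,1,0,0,0,-1.2,0.7,0,1,0,0,0,-1.55,0.95,0,1,0,0,0,-1.63,1.0,0.1,1,0,0,0,-1.63,1.0,0.3,1,0,0,0,-1.63,1.0,0.5,1,0,0,0,-1.63,1.0,0.7,1,0,0,0,-1.63,1.0,0.85,1,0,0,0,-1.63,1.0,1.0,1,0,0,0,-1.63,1.0,1.0,1])

```text
time_s: 82.23
ee_pos: [622.1, -48.4, 139.9]
eef_rot: [[-0.001, 1.0, -0.003], [1.0, 0.001, 0.0], [0.0, -0.003, -1.0]]
wrist_force: [0.6, -0.1, -1.1]
finger_gap: 27.7
finger_force: 30.0
```

play_rows(moves=[0,0,0,0,0,0,1,0,0,0,0,0,0,1,0,0,0,0,0,0,1,0,0,0,0,0,0,1,0,0,0,0,0,0,1,0,0,0,0,0,0,1,0,0,0,0,0,0,1,0,0,0,0,0,0,1,0,0,0,0,0,0,1,0,0,0,0,0,0,1])

```text
time_s: 83.07
ee_pos: [623.3, -49.3, 141.5]
eef_rot: [[0.0, 1.0, -0.0], [1.0, -0.0, 0.0], [0.0, -0.0, -1.0]]
wrist_force: [-0.4, 0.5, -0.5]
finger_gap: 27.6
finger_force: 30.0
```

Run:
```python
from h import *
o=bot.get_obs();print(o['wrist_force'],o['finger_gap'],o['finger_force'])
go((620,-49.1,105.3),0)
prof(12,o['ee_pos'],[o['ee_pos'][2]-d for d in range(0,44,4)],600,646)
```

```text
[-0.40610003  0.48058681 -0.50541727] 27.584367781418027 29.990816116333008
from [623.3 -49.3 141.5] -0.0 az,tx,ty,tz [-0.001  0.006 -0.083  0.905]
141.48115867146495 180 183 184 192 195 105 112 176 181 192  60  89  87  65 147 124 193 111 115 136 129 128 239
137.48115867146495 199 195 194 191 187 133 128 116 117 116  63  86  91  72 127 110 110 119 113 132 134 121 239
133.48115867146495 181 185 185 172 154  88 249 248  99 109  67  85  86  71 253 252 128 108 128 136 133 132 243
129.48115867146495 138 146 161 130  50   1 240 241 105 119  53  53  50  41 244 238 244 160 107 118 136 133 243
125.48115867146495  36  26  21  37  39 237 237 238 111 111 172 150 147 149 242 238 236 239 248 124 103 127 146
121.48115867146495  43  37  38  39  40 236 237 243 105 111 235 236 236 237 237 238 236 236 236 242 204 139 228
117.48115867146495  36  40  37  42  33 240 238 244 100 102 231 233 232 236 237 235 240 236 233 236 241 230 249
113.48115867146495  42  43  40  39  24 246 236 240 147  97 231 233 233 235 234 236 239 236 236 235 235 237 238
109.48115867146495  39  37  42  44  29 246 237 239 253 105 239 234 233 236 235 237 238 236 233 237 236 236 237
105.48115867146495  40  40  44  40  65 245 237 237 239  96 238 232 232 236 235 235 240 237 235 237 235 237 235
101.48115867146495  46  39  41  45  61 238 237 238 239 103 237 232 233 234 235 237 240 237 234 235 236 236 236
```

play_rows(moves=[0,0,0,0,-0.08,0,1,0,0,0,0,-0.08,0.05,1,0,0,0,0,-0.08,0.15,1,0,0,0,0,-0.08,0.3,1,0,0,0,0,-0.08,0.45,1,0,0,0,0,-0.08,0.6,1,0,0,0,0,-0.08,0.7,1,0,0,0,0,-0.08,0.75,1,0,0,0,0,-0.08,0.75,1,0,0,0,0,-0.08,0.75,1])

```text
time_s: 83.95
ee_pos: [620.2, -49.3, 111.4]
eef_rot: [[-0.0, 1.0, -0.0], [1.0, 0.0, 0.0], [0.0, -0.0, -1.0]]
wrist_force: [-0.5, 0.7, -1.0]
finger_gap: 27.2
finger_force: 30.0
```

play_rows(moves=[0,0,0,0,0,0.03,1,0,0,0,0,0,0.06,1,0,0,0,0,0,0.09,1,0,0,0,0,0,0.12,1,0,0,0,0,0,0.15,1,0,0,0,0,0,0.17,1,0,0,0,0,0,0.17,1,0,0,0,0,0,0.17,1,0,0,0,0,0,0.17,1,0,0,0,0,0,0.17,1])

```text
time_s: 84.78
ee_pos: [620.2, -49.3, 104.8]
eef_rot: [[0.0, 1.0, 0.0], [1.0, -0.0, 0.0], [0.0, 0.0, -1.0]]
wrist_force: [1.0, -0.5, -0.5]
finger_gap: 27.6
finger_force: 30.0
```

Run:
```python
from h import *
o=bot.get_obs();print(o['ee_pos'],o['wrist_force'],o['ft_torque'],o['finger_gap'])
prof(12,o['ee_pos'],[o['ee_pos'][2]-d for d in range(0,44,4)],600,646)
```

```text
[620.20701584 -49.29793124 104.75686209] [ 1.03856884 -0.52718193 -0.54425447] [-0.04733049 -0.03458932  0.01901623] 27.57963599983098
104.75686208610344  35  35  36  92 113 127 180 179 163  81  90  78 158 124 141 155 109 131 131 132 243 235 236
100.75686208610344  48  38  38  90 117 115 113 107  64  80  89  78 111 113 112 109 110 123 133 132 241 234 238
96.75686208610344  40  39  32  35 241 245 156 113  64  81  85  80 235 247 165 104 118 132 131 132 182 236 236
92.75686208610344  35  43  30  31 240 237 173 109  62  54  52  47 230 232 241 224 104 102 128 131 123 239 234
88.75686208610344  37  40  39  41 238 236 185 114 166  83 149 167 234 231 234 235 247 160 104 117 118 240 236
84.75686208610344  43  41  36  11 243 235 218 111 217  98 237 235 233 233 235 236 237 240 212 141 163 238 234
80.75686208610344  37  40  43  17 242 236 149 111 215 103 233 233 231 231 236 236 239 235 237 233 249 237 236
76.75686208610344   6  41  39  21 242 236 169 150 221 104 234 232 232 233 233 233 239 235 233 235 233 234 235
72.75686208610344  21   8   6 118 243 237 244 250 255 104 233 231 229 231 235 237 238 235 234 233 236 234 235
68.75686208610344  23  23  22 120 237 235 237 235 250  97 234 232 231 231 232 237 238 236 236 232 236 235 234
64.75686208610344  23  22  23 124 240 238 236 235 167 107 235 231 231 231 232 237 236 237 236 233 235 233 236
```

play_rows(moves=[0,0,0,0,0,0.02,1,0,0,0,0,0,0.04,1,0,0,0,0,0,0.06,1,0,0,0,0,0,0.08,1,0,0,0,0,0,0.09,1,0,0,0,0,0,0.09,1,0,0,0,0,0,0.09,1,0,0,0,0,0,0.09,1,0,0,0,0,0,0.09,1,0,0,0,0,0,0.09,1])

```text
time_s: 85.67
ee_pos: [620.3, -49.3, 104.1]
eef_rot: [[0.0, 1.0, 0.001], [1.0, -0.0, -0.0], [-0.0, 0.001, -1.0]]
wrist_force: [-5.1, 1.4, 19.6]
finger_gap: 27.8
finger_force: 30.0
```

Run:
```python
from h import *
o=bot.get_obs();print(o['ee_pos'],o['wrist_force'],o['ft_torque'],o['finger_gap'])
```

```text
[620.34390608 -49.34454556 104.07906336] [-5.07179003  1.36340785 19.62914042] [ 0.13590564  1.46178199 -0.00185179] 27.81578086299284
```

play_rows(moves=[0,0,0,0,0,-0.03,0.4,0,0,0,0,0,-0.03,0.35,0,0,0,0,0,-0.03,0.3,0,0,0,0,0,-0.03,0.2,0,0,0,0,0,-0.03,0.1,0,0,0,0,0,-0.03,0,0,0,0,0,0,-0.03,-0.2,0,0,0,0,0,-0.03,-0.4,0,0,0,0,0,-0.03,-0.5,0,0,0,0,0,-0.03,-0.5])

```text
time_s: 86.5
ee_pos: [620.2, -49.3, 102.2]
eef_rot: [[0.0, 1.0, -0.0], [1.0, -0.0, 0.0], [0.0, -0.0, -1.0]]
wrist_force: [0.9, -0.3, -0.2]
finger_gap: 68.9
finger_force: 0.0
```

play_rows(moves=[0,0,0,0,0,-0.5,-0.5,0,0,0,0,0,-1.2,-0.5,0,0,0,0,0,-2.0,-0.5,0,0,0,0,0,-2.8,-0.5,0,0,0,0,0,-3.3,-0.5,0,0,0,0,0,-3.7,-0.5,0,0,0,0,0,-3.7,-0.5,0,0,0,0,0,-3.7,-0.5,0,0,0,0,0,-3.7,-0.5,0,0,0,0,0,-3.7,-0.5])

```text
time_s: 87.33
ee_pos: [619.1, -49.3, 248.5]
eef_rot: [[-0.0, 1.0, -0.003], [1.0, 0.0, 0.0], [0.0, -0.003, -1.0]]
wrist_force: [0.5, -0.3, 0.4]
finger_gap: 70.5
finger_force: 0.0
```

Run:
```python
from h import *
o=bot.get_obs();X=np.array(o['ee_pos']);print(X,o['finger_gap'],o['time_s'])
W=cap('wrist','w20.png');S=cap('scene','s4.png');D=cap('side','d7.png')
res={}
for n,q in(('W',W),('S',S),('D',D)):
    P=finder.pinpoint(q,'clip0')
    for nm,T in(('A',(623.4,25.6,86)),('B',(623.4,-49.3,86))):
        a=proj(q,T,n=='W')
        for k in P:
            if np.linalg.norm(np.array(k['at'])-a)<18: print(n,nm,np.round(np.array(k['at'])-a,1),round(k['confidence'],2));break
# patch match: find clip B template (known seated) at A in side & scene
for n,q in(('S',S),('D',D)):
    a=proj(q,(623.4,25.6,95));b=proj(q,(623.4,-49.3,95));g=cv2.cvtColor(q['frame'],cv2.COLOR_RGB2GRAY)
    d=np.round(a).astype(int)-np.round(b).astype(int);bi=np.round(b).astype(int)
    t=g[bi[1]-11:bi[1]+9,bi[0]-10:bi[0]+11];c=bi+d;R=g[c[1]-11-14:c[1]+9+14,c[0]-10-8:c[0]+11+8]
    m=cv2.matchTemplate(R,t,cv2.TM_CCOEFF_NORMED);_,v,_,l=cv2.minMaxLoc(m);print(n,'shift',l[0]-8,l[1]-14,round(v,2),'px/mm z',np.round(proj(q,(623.4,25.6,105))-a,1)/10)
```

```text
[619.09132406 -49.31090178 248.53575389] 70.54303228247201 87.3333
W A [-3.2  0.8] 0.62
W B [-1.4 -2.6] 0.84
S A [ 0.8 -0.2] 0.73
S B [ 1.8 -1. ] 0.63
D A [  9.4 -12.6] 0.52
D B [-1.3 -2.4] 0.52
S shift -2 -1 0.93 px/mm z [-0.02 -0.2 ]
D shift -3 -8 0.38 px/mm z [-0.01 -0.31]
```

play_rows(moves=[0,0,1,0.3,0.05,0,1,0,0,2.1,0.7,0.1,0,1,0,0,3.2,1.1,0.11,0,1,0,0,4.3,1.5,0.11,0.2,1,0,0,5.4,1.78,0.11,0.5,1,0,0,6.5,1.78,0.11,0.8,1,0,0,7.6,1.78,0.11,1.1,1,0,0,8.7,1.78,0.11,1.4,1,0,0,9.8,1.78,0.11,1.7,1,0,0,10.9,1.78,0.11,2.0,1])

```text
time_s: 88.47
ee_pos: [624.5, 22.0, 169.7]
eef_rot: [[0.911, 0.411, 0.0], [0.411, -0.911, -0.0], [0.0, 0.0, -1.0]]
wrist_force: [0.8, 0.1, -0.1]
finger_gap: 7.2
finger_force: 0.0
```

play_rows(moves=[0,0,1,0,0,0,1,0,0,2,0,0,0,1,0,0,3,0,0,0,1,0,0,3.8,0,0,0,1,0,0,4.1,0,0,0,1,0,0,4.1,0,0,0,1,0,0,4.1,0,0,0,1,0,0,4.1,0,0,0,1,0,0,4.1,0,0,0,1,0,0,4.1,0,0,0,1])

```text
time_s: 89.3
ee_pos: [624.5, 21.8, 170.3]
eef_rot: [[1.0, 0.0, 0.0], [0.0, -1.0, 0.0], [0.0, -0.0, -1.0]]
wrist_force: [-0.7, 0.1, 0.3]
finger_gap: 0.2
finger_force: 0.0
```

Run:
```python
from h import *
o=bot.get_obs();print(o['finger_gap'])
go((624.5,23,131),-90)
W=cap('wrist','w21.png')
for k in finder.pinpoint(W,'clip0'): print(np.round(k['at'],1),round(k['confidence'],2),np.round(atz(W,k['at'],86,1),1))
for T in((623.4,25.6,86),(623.4,-49.3,86)): print(np.round(proj(W,T,1),1))
g=cv2.cvtColor(W['frame'],cv2.COLOR_RGB2GRAY)
# rows along y at the leaning handle's top (x=+24,z=127) and fixed handle side
for x,z in((646,127),(642,120),(648,127)):
    print(x,z,' '.join('%3d'%g[tuple(np.round(proj(W,(x,y,z),1)[::-1]).astype(int))] for y in range(-72,50,3)))
```

```text
0.22871610080427474
from [624.5  21.8 170.3] -89.98 az,tx,ty,tz [ 0.003 -0.001 -0.029  0.983]
[326.9 197.7] 0.84 [623.4 -47.7  86. ]
[253.6 199.2] 0.71 [622.1  21.1  86. ]
[248.7 197.8]
[328.5 197.7]
646 127  94  90  88  92  91  71  73  71  69  72  72  69  72  61  93  85  90  89  89  88  92  91  86  85  93  88  93  89  69  70  74  76  81 125 119 120 100 102 102  98  98
642 120  93  90  93  90  93  83  75  70  74  78  71  70  75  64  67  96  88  92  89  87  89  96  92  90  91  92 100  95  67  68  69  86 123 124 123 114 103  98 101  97 100
648 127  87  91  90  89  91  68  78  72  68  73  84  82  70  83 100  93  96 100 101  94  99  96  93  98  92  95  96  94  77  75  77  78  73  64 132 129 135 135 132 137 137
```

play_rows(moves=[0,0,0,0,0,0.3,1,0,0,0,0,0,0.6,1,0,0,0,0,0,0.8,1,0,0,0,0,0,1.0,1,0,0,0,0,0,1.1,1,0,0,0,0,0,1.2,1,0,0,0,0,0,1.3,1,0,0,0,0,0,1.4,1,0,0,0,0,0,1.4,1,0,0,0,0,0,1.4,1])

```text
time_s: 90.23
ee_pos: [624.5, 21.9, 114.2]
eef_rot: [[1.0, -0.0, -0.0], [-0.0, -1.0, 0.0], [-0.0, -0.0, -1.0]]
wrist_force: [-0.1, 0.3, -0.2]
finger_gap: 0.6
finger_force: 0.0
```

play_rows(moves=[0,0,0,0,0,0.03,1,0,0,0,0,0,0.06,1,0,0,0,0,0,0.09,1,0,0,0,0,0,0.12,1,0,0,0,0,0,0.15,1,0,0,0,0,0,0.15,1,0,0,0,0,0,0.15,1,0,0,0,0,0,0.15,1,0,0,0,0,0,0.15,1,0,0,0,0,0,0.15,1])

```text
time_s: 91.07
ee_pos: [624.6, 21.9, 108.4]
eef_rot: [[1.0, -0.0, 0.0], [-0.0, -1.0, 0.0], [0.0, -0.0, -1.0]]
wrist_force: [-0.1, -0.2, -0.7]
finger_gap: 0.4
finger_force: 0.0
```

Fits between the handles without contact; go on down slowly.

play_rows(moves=[0,0,0,0,0,0.03,1,0,0,0,0,0,0.06,1,0,0,0,0,0,0.09,1,0,0,0,0,0,0.12,1,0,0,0,0,0,0.12,1,0,0,0,0,0,0.12,1,0,0,0,0,0,0.12,1,0,0,0,0,0,0.12,1,0,0,0,0,0,0.12,1,0,0,0,0,0,0.12,1])

```text
time_s: 91.9
ee_pos: [624.6, 21.8, 103.5]
eef_rot: [[1.0, -0.0, 0.0], [-0.0, -1.0, -0.0], [0.0, 0.0, -1.0]]
wrist_force: [-0.8, -0.7, 1.5]
finger_gap: 0.7
finger_force: 1.1
```

play_rows(moves=[0,0,0,0,0,0.02,1,0,0,0,0,0,0.04,1,0,0,0,0,0,0.05,1,0,0,0,0,0,0.05,1,0,0,0,0,0,0.05,1,0,0,0,0,0,0.05,1,0,0,0,0,0,0.05,1,0,0,0,0,0,0.05,1,0,0,0,0,0,0.05,1,0,0,0,0,0,0.05,1])

```text
time_s: 92.73
ee_pos: [624.6, 22.0, 102.1]
eef_rot: [[1.0, 0.0, 0.0], [0.0, -1.0, 0.0], [0.0, -0.0, -1.0]]
wrist_force: [-2.1, 0.4, 7.5]
finger_gap: 0.5
finger_force: 3.4
```

play_rows(moves=[0,0,0,0,0,0.03,1,0,0,0,0,0,0.03,1,0,0,0,0,0,0.03,1,0,0,0,0,0,0.03,1,0,0,0,0,0,0.03,1,0,0,0,0,0,0.03,1,0,0,0,0,0,0.03,1,0,0,0,0,0,0.03,1,0,0,0,0,0,0.03,1,0,0,0,0,0,0.03,1])

```text
time_s: 93.57
ee_pos: [624.7, 22.1, 101.8]
eef_rot: [[1.0, -0.0, 0.001], [-0.0, -1.0, 0.001], [0.001, -0.001, -1.0]]
wrist_force: [-2.6, -0.2, 13.6]
finger_gap: 0.6
finger_force: 6.4
```

play_rows(moves=[0,0,0,0,0,-0.3,1,0,0,0,0,0,-0.8,1,0,0,0,0,0,-1.2,1,0,0,0,0,0.4,-1.2,1,0,0,0,0,0.9,-1.2,1,0,0,0,0,1.4,-1.2,1,0,0,0,0,1.74,-1.2,1,0,0,0,0,1.74,-1.2,1,0,0,0,0,1.74,-1.2,1,0,0,0,0,1.74,-1.2,1])

```text
time_s: 94.4
ee_pos: [624.6, -45.9, 148.1]
eef_rot: [[1.0, 0.001, -0.0], [0.001, -1.0, 0.002], [-0.0, -0.002, -1.0]]
wrist_force: [1.0, 0.0, -0.6]
finger_gap: 0.5
finger_force: 0.0
```

play_rows(moves=[0,0,0,0,0,0.2,1,0,0,0,0,0,0.4,1,0,0,0,0,0,0.6,1,0,0,0,0,0,0.8,1,0,0,0,0,0,0.95,1,0,0,0,0,0,1.05,1,0,0,0,0,0,1.1,1,0,0,0,0,0,1.13,1,0,0,0,0,0,1.13,1,0,0,0,0,0,1.13,1])

```text
time_s: 95.23
ee_pos: [624.9, -47.8, 103.3]
eef_rot: [[1.0, -0.0, 0.001], [-0.0, -1.0, -0.0], [0.001, 0.0, -1.0]]
wrist_force: [-0.2, 0.5, -0.4]
finger_gap: 0.5
finger_force: 0.0
```

play_rows(moves=[0,0,0,0,0,0.02,1,0,0,0,0,0,0.04,1,0,0,0,0,0,0.06,1,0,0,0,0,0,0.07,1,0,0,0,0,0,0.07,1,0,0,0,0,0,0.07,1,0,0,0,0,0,0.07,1,0,0,0,0,0,0.07,1,0,0,0,0,0,0.07,1,0,0,0,0,0,0.07,1])

```text
time_s: 96.07
ee_pos: [625.2, -47.8, 101.9]
eef_rot: [[1.0, -0.0, 0.002], [-0.0, -1.0, 0.0], [0.002, -0.0, -1.0]]
wrist_force: [-2.7, 0.7, 9.5]
finger_gap: 0.4
finger_force: 4.9
```

play_rows(moves=[0,0,0,0,0,-0.3,1,0,0,0,0,0,-0.8,1,0,0,0,0,0,-1.6,1,0,0,0,0,0,-2.4,1,0,0,0,0,0,-3.2,1,0,0,0,0,0,-3.9,1,0,0,0,0,0,-4.3,1,0,0,0,0,0,-4.3,1,0,0,0,0,0,-4.3,1,0,0,0,0,0,-4.3,1])

```text
time_s: 96.9
ee_pos: [623.8, -47.5, 271.3]
eef_rot: [[1.0, 0.0, -0.002], [0.0, -1.0, 0.0], [-0.002, -0.0, -1.0]]
wrist_force: [-0.2, -0.5, 0.1]
finger_gap: 1.0
finger_force: 0.0
```

Run:
```python
from h import *
W=cap('wrist','w22.png');S=cap('scene');D=cap('side')
for t,z in(('jar0',30),('clip0',86),('screw0',36),('fence',30)):
    for n,q in(('W',W),('S',S),('D',D)): print(t,n,[(np.round(atz(q,k['at'],z,n=='W')[:2]).tolist(),round(k['confidence'],2)) for k in finder.pinpoint(q,t) if k['confidence']>.3])
h=cv2.cvtColor(W['frame'],cv2.COLOR_RGB2HSV);m=((h[...,0]>12)&(h[...,0]<30)&(h[...,1]>100)).astype(np.uint8)
n,l,s,c=cv2.connectedComponentsWithStats(m)
for k in range(1,n):
    if 400<s[k,4]<2500: print(s[k],np.round(atz(W,c[k],60,1),1))
g=cv2.cvtColor(W['frame'],cv2.COLOR_RGB2GRAY)
for y in(-75,-14,60): print([int(g[tuple(np.round(proj(W,(x,y,86),1)[::-1]).astype(int))]) for x in range(606,646,2)])
print(bot.get_obs()['time_s'])
```

```text
jar0 W [([591.0, -85.0], 0.84), ([591.0, -15.0], 0.76), ([595.0, 65.0], 0.65), ([676.0, -77.0], 0.6)]
jar0 S [([590.0, 66.0], 0.69), ([582.0, -10.0], 0.67), ([402.0, 313.0], 0.45), ([595.0, -84.0], 0.43)]
jar0 D [([593.0, 63.0], 0.73), ([582.0, -96.0], 0.69), ([594.0, -21.0], 0.58)]
clip0 W [([623.0, 24.0], 0.65), ([626.0, -49.0], 0.56)]
clip0 S [([622.0, -45.0], 0.65), ([624.0, 25.0], 0.6), ([757.0, -212.0], 0.43), ([583.0, 484.0], 0.39)]
clip0 D [([546.0, 150.0], 0.75), ([618.0, 17.0], 0.67), ([633.0, -60.0], 0.47)]
screw0 W [([677.0, -78.0], 0.75), ([677.0, 52.0], 0.72), ([613.0, 36.0], 0.54), ([297.0, 319.0], 0.43)]
screw0 S [([677.0, -79.0], 0.54), ([681.0, 54.0], 0.44), ([288.0, 332.0], 0.42)]
screw0 D [([682.0, 42.0], 0.64), ([280.0, 337.0], 0.52)]
fence W [([663.0, -10.0], 0.61)]
fence S [([662.0, -8.0], 0.74)]
fence D []
[ 371   81   63   48 2469] [ 719.9 -256.2   60. ]
[ 68  86  24  28 532] [732.1 206.   60. ]
[160 179  33  30 673] [591.2  63.2  60. ]
[214 179  32  30 809] [592.2 -14.6  60. ]
[268 178  32  32 821] [591.9 -88.4  60. ]
[ 59 259  51  27 510] [455.9 237.5  60. ]
[190, 182, 71, 59, 86, 98, 141, 238, 239, 237, 242, 93, 95, 93, 95, 113, 128, 120, 126, 126]
[186, 190, 72, 78, 202, 167, 126, 241, 243, 243, 245, 89, 101, 102, 86, 113, 121, 124, 123, 122]
[192, 189, 190, 198, 199, 77, 139, 244, 246, 245, 206, 106, 105, 95, 91, 198, 247, 244, 246, 246]
97.65
```

```bash
python3 -c "
from workcell import bot
print(bot.sign_off())"
```

```text
the job is handed in; nothing more can be done
None
```

The job is handed in at about 98 s. The fence is on the board with both thumbscrews home and locked, the three small jars are in a row along its lane side (about 5 mm gap), and both ticket clips are clamped on its top edge and pushed down. The final camera check showed everything in place, but the judging result was not reported back.

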